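Close up the dressing jars after the examination

TASK

Close up the steel jars after the examination. Stand the loose sample vial upright in the largest jar beside its fellows before that jar is closed, and cover each of the four jars with the lid that fits it, sitting flat on the rim; leave the jars standing where they are.

Things in the scene. Friction and masses are not known exactly. Their poses are not given: they have to be found in the camera images.
- jar1: Smallest of four open steel jars, loose, upright: 64 mm diameter, 60 mm high, wall 3 mm, floor 4 mm thick, 150 g. Holds a few wooden applicator sticks, all below the rim. Origin: centre of underside; z up.
- jar2: Second smallest of four open steel jars, loose, upright: 82 mm diameter, 66 mm high, wall 3 mm, floor 4 mm thick, 220 g. Holds small aluminium leg rings, all below the rim. Origin: centre of underside; z up.
- jar3: Second largest of four open steel jars, loose, upright: 100 mm diameter, 74 mm high, wall 3 mm, floor 4 mm thick, 300 g. Holds short white capped syringes, all below the rim. Origin: centre of underside; z up.
- jar4: Largest of four open steel jars, loose, upright: 120 mm diameter, 80 mm high, wall 3 mm, floor 4 mm thick, 450 g. Three vials like the loose one stand fixed on its -x half. Middle of the free floor: 15 mm from the axis towards its +x; a vial there has about 35 mm of room each way along the jar's y for the fingers. Origin: centre of underside; z up.
- lid1_knob (a point): Smallest of four loose steel lids, lying knob up; 68 mm across, 60 g; fits jar1. A bevelled step under it, 46 mm across, 6 mm deep, drops into the jar's mouth (about 5 mm play all round); the flange rests on the rim. Point: centre of its round knob (25 mm across, sides 15 mm high), 29 mm above the lid's lowest face, 23 mm above the flange's underside, 15 mm above the domed top. z up.
- lid2_knob (a point): Second smallest of four loose steel lids, lying knob up; 86 mm across, 85 g; fits jar2. A bevelled step under it, 64 mm across, 6 mm deep, drops into the jar's mouth (about 5 mm play all round); the flange rests on the rim. Point: centre of its round knob (25 mm across, sides 15 mm high), 29 mm above the lid's lowest face, 23 mm above the flange's underside, 15 mm above the domed top. z up.
- lid3_knob (a point): Second largest of four loose steel lids, lying knob up; 104 mm across, 115 g; fits jar3. A bevelled step under it, 82 mm across, 6 mm deep, drops into the jar's mouth (about 5 mm play all round); the flange rests on the rim. Point: centre of its round knob (25 mm across, sides 15 mm high), 29 mm above the lid's lowest face, 23 mm above the flange's underside, 15 mm above the domed top. z up.
- lid4_knob (a point): Largest of four loose steel lids, lying knob up; 124 mm across, 160 g; fits jar4. A bevelled step under it, 102 mm across, 6 mm deep, drops into the jar's mouth (about 5 mm play all round); the flange rests on the rim. Point: centre of its round knob (25 mm across, sides 15 mm high), 29 mm above the lid's lowest face, 23 mm above the flange's underside, 15 mm above the domed top. z up.
- vial_mid (a point): A loose amber sample vial with a white screw cap, standing upright on the table: a cylinder 26 mm in diameter and 60 mm high (the cap is the top 15 mm), about 45 g. The point is its centre, half-way up; z is its axis, up.
Not all that is in view belongs to the job. Leave any orange or pink look-alike of the part that bears lid4_knob alone.

How it is judged:
By the outcome, as a careful person would: the job done as asked, in the order asked, and still so for the second after the job is handed in, with the robot touching nothing.
It also fails if it takes over 128 s, if anything falls off the work surface, if the arm or the gripper's body presses on something with over 40 N, if the wrist force passes 120 N, or if a joint passes its speed limit or range.

ROBOT

A 6-joint arm with a two-finger parallel gripper is mounted at the origin on the work surface. World frame = base frame: x ahead of the robot, y to its left, z up, the work surface at z = 0. Lengths are in mm, angles in degrees, forces in N, time in s.
With the tool pointing down it reaches from about 300 to 850 mm from the base axis. Payload 4.2 kg.
Tool frame: the origin (TCP) lies between the finger pads; the fingertips stand 8 mm ahead of it and the grasp point (between the pads) lies 11 mm behind it; z points along the fingers, x is the direction in which the jaws open and shut, and the axes are right-handed (so a half turn about z gives the same grasp; the last joint's range is limited). The gripper opens to 91 mm and grips with 3 to 60 N. Pads are 32 mm wide; open, the fingers measure 118 mm over their backs; the gripper's body (76 mm by 178 mm) begins 60 mm behind the grasp point.
Start: joints at [74.542, 18.312, 89.639, -0, 72.044, -1.146], TCP at [142.147, 557.168, 221.976] pointing down, gripper open.
Joint ranges: [-177.97, 177.97], [-48.28, 115.42], [12.27, 149.76], [-77.06, 257.06], [2.81, 150.46], [-146.56, 146.56]. Speed limits (degrees/s): [147.25, 147.25, 180, 180, 180, 180].

INTERFACE

Orientations are given as a 3x3 rotation matrix whose columns are the frame's x, y, z axes.
In Python, from rig import r gives the robot as it stands.
- The arm moves only by the shell command python3 -m pendant 'ROWS' [OPENING]. ROWS is text: rows parted by semicolons, each of 4 numbers parted by spaces: the shift along the tool's x, y, z in mm, then the turn about the tool's z in rad. A call has 1 to 8 rows; each row shifts and turns the pose as measured when the row begins, along the tool's axes as they then stand; what a row does not reach is not made up. A row lasts 1/8 s, in which the tool goes at most 62.5 mm and 10.7 degrees, less where a joint would pass 70% of its speed; a pose out of reach is approached as far as the arm can. A call is refused whole if a number of a shift passes 62.5 or a number of a turn 0.188, either way. A call with a gripper value outside its range is refused whole. OPENING is the closure, from 0 (fully open) to 1 (shut), set as the call begins (- or left out, the last holds). The fingers move at their own pace and stop on an object; the grip force is fixed at half the most. Time passes only in rows, so rows that do not move let the fingers close. It gives the time, the measured TCP pose, the force and the opening at its end, in the units of the state.
- r.get_state(): the state, without advancing time (a new reading comes with each control period).
- r.grab_frame(name): name is "side" or "top" or "wrist"; returns a dict with "img" (384x512x3 uint8, red, green, blue), "intrinsics" (3x3 intrinsics, pixels), "T" (4x4, takes a point from camera to world coordinates); the wrist camera has in their place "hand_eye" (4x4, takes a point from camera to tool coordinates, whose origin is the TCP and whose axes are the tool frame's). Camera axes: x right, y down, z forward; pixel columns grow to the right and rows downward; lengths in mm; the calibration is good to about 2 mm. A picture is of the moment at which its call begins: read the wrist's pose just before it. There is no depth.
- r.sign_off(): hands the job in, once; it reports no verdict.
The state is a dict: "clock": time; "joints": joint angles; "joint_velocities": joint speeds; "joint_efforts": joint torques, N m; "ee_pos": TCP position; "tcp_rot": TCP orientation; "force": force on the tool from outside, world axes, zero at the start; "moment": the same for the moment, N m; "grip_width": opening from 0.0 (shut) to 1.0 (fully open).
Only numpy, scipy, OpenCV 4.12 (cv2) and the standard library are available. Lean on these libraries where they do the work, as an engineer would, in place of code of your own. Each camera call takes 0.05 s, during which the arm holds its last target.

## Working session

There is one attempt and no reset: what is moved stays moved. The work goes in short steps, Python scripts to look and compute and a shell command to move; the robot and the scene stay as the last step left them, time stands still between calls to the robot, and variables do not carry over. Pictures are saved under pics/ and viewed, and the job is handed in when it is done.

```bash
ls; mkdir -p pics
python3 - <<'E'
from rig import r
import cv2,numpy as np
s=r.get_state();print(s)
for n in ["side","top","wrist"]:
    f=r.grab_frame(n);cv2.imwrite(f"pics/{n}0.png",cv2.cvtColor(f["img"],cv2.COLOR_RGB2BGR))
    np.save(f"pics/{n}0.npy",f,allow_pickle=True)
    print(n,f["intrinsics"].round(1).tolist(),np.round(f.get("T",f.get("hand_eye")),3).tolist())
E
```

```text
pics
{'clock': 0.0, 'joints': array([ 7.45406587e+01,  1.83484071e+01,  8.97072633e+01, -2.28998083e-03,
        7.20427827e+01, -1.14491390e+00]), 'joint_velocities': array([ 0.00047217, -0.07661409, -0.02758376,  0.05810651, -0.07866451,
       -0.03372465]), 'joint_efforts': array([-1.84598910e-03, -4.12462378e+01, -2.31966090e+01,  7.22762081e-02,
        4.57907771e-02, -1.67836506e-04]), 'ee_pos': array([142.03351374, 556.66765395, 221.14687576]), 'tcp_rot': array([[ 2.47230674e-01,  9.68956560e-01, -4.21383143e-04],
       [ 9.68955128e-01, -2.47231033e-01, -1.66629419e-03],
       [-1.71874568e-03,  3.65767893e-06, -9.99998523e-01]]), 'force': array([ 0.0336847 , -0.83049949, -0.62609386]), 'moment': array([-0.01608063, -0.00751337, -0.00681054]), 'grip_width': 0.9967159553017443}
side [[481.4, 0.0, 260.1], [0.0, 481.4, 194.9], [0.0, 0.0, 1.0]] [[-0.988, -0.07, 0.136, 244.677], [-0.151, 0.572, -0.806, 1112.349], [-0.021, -0.817, -0.576, 850.896], [0.0, 0.0, 0.0, 1.0]]
top [[379.8, 0.0, 253.4], [0.0, 379.8, 188.4], [0.0, 0.0, 1.0]] [[0.08, -0.971, 0.224, 191.961], [-0.997, -0.077, 0.024, -40.811], [-0.006, -0.225, -0.974, 1074.903], [0.0, 0.0, 0.0, 1.0]]
wrist [[325.5, 0.0, 256.9], [0.0, 325.5, 188.3], [0.0, 0.0, 1.0]] [[1.0, 0.0, -0.0, 0.317], [0.0, 0.971, 0.239, -67.217], [0.0, -0.239, 0.971, -162.872], [0.0, 0.0, 0.0, 1.0]]
```

View pics/top0.png

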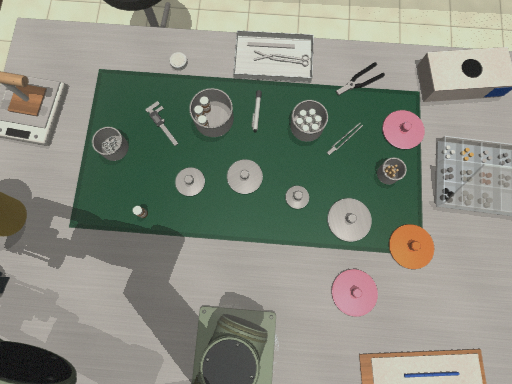

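View pics/side0.png

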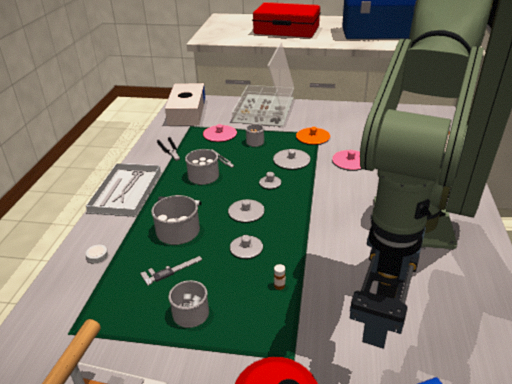

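View pics/wrist0.png

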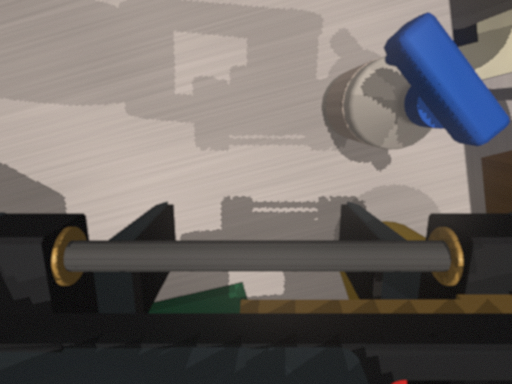

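The top view shows the jars at (212,113) jar4, (309,121) jar3, (110,143) jar2 and (391,171) jar1. The steel lids are at (350,219), (245,176), (190,181) and (297,197), and the vial is at (140,212). The look-alikes to avoid are the pink discs at (404,129) and (354,292) and the orange one at (412,246). The white cap at (178,60) and the vials standing in jar4 are not the loose vial either. The steel lid at (350,219) is the largest, so I take it as lid4.

Run:
```python
import cv2,numpy as np
a=cv2.imread("pics/top0.png");
cv2.imwrite("pics/topc.png",cv2.resize(a[80:250,80:280],None,fx=4,fy=3.5*4/3.5 if 0 else 3.5*1.142857,interpolation=cv2.INTER_CUBIC)[:600])
c=cv2.resize(a[85:235,80:260],None,fx=4,fy=4,interpolation=cv2.INTER_CUBIC);cv2.imwrite("pics/topA.png",c)
c=cv2.resize(a[90:250,260:430],None,fx=3.7,fy=3.7,interpolation=cv2.INTER_CUBIC);cv2.imwrite("pics/topB.png",c)
b=cv2.imread("pics/side0.png")
c=cv2.resize(b[110:340,130:340],None,fx=2.6,fy=2.6,interpolation=cv2.INTER_CUBIC);cv2.imwrite("pics/sideA.png",c)
```

```text
(no output)
```

View pics/topA.png

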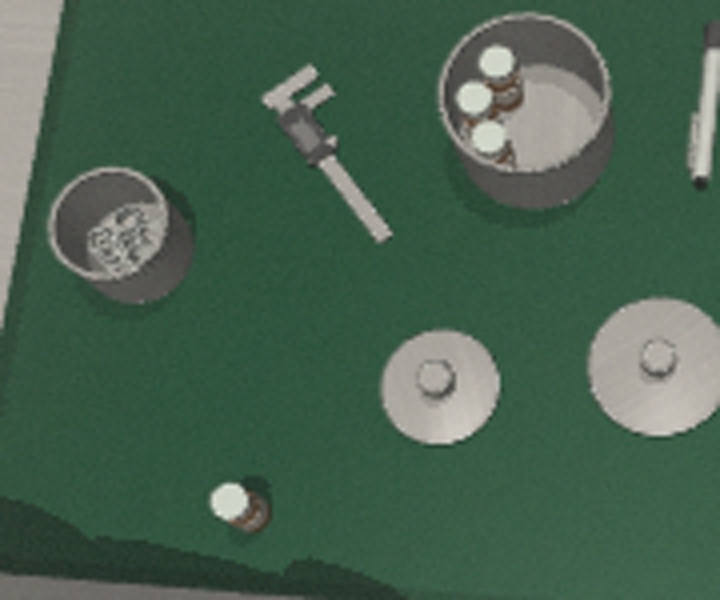

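View pics/topB.png

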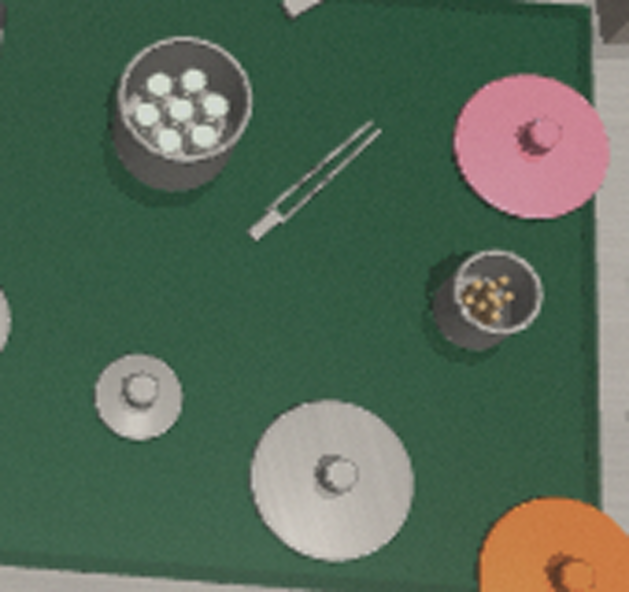

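View pics/sideA.png

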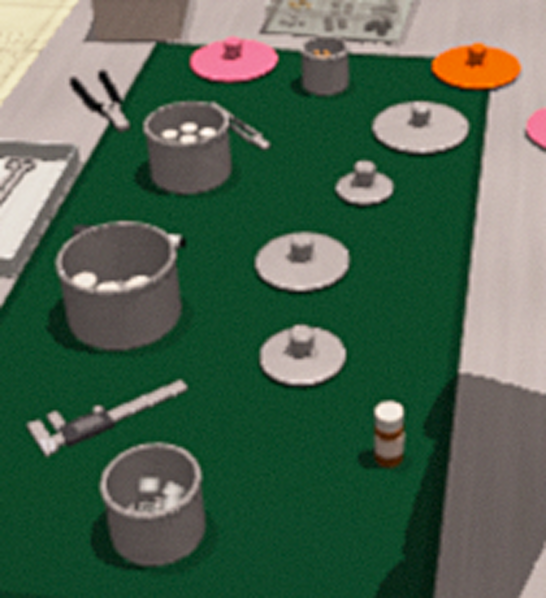

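```bash
cat > h.py <<'E'
import cv2,numpy as np
from scipy.optimize import least_squares
def cast(K,T,px,z):
    px=np.atleast_2d(px).astype(float)
    d=np.c_[(px[:,0]-K[0,2])/K[0,0],(px[:,1]-K[1,2])/K[1,1],np.ones(len(px))]@T[:3,:3].T
    o=T[:3,3]; return o+d*((z-o[2])/d[:,2])[:,None]
def proj(K,T,P):
    c=(np.atleast_2d(P)-T[:3,3])@T[:3,:3]; p=c@K.T; return p[:,:2]/p[:,2:]
def fg(img):
    i=img.astype(int); green=(i[...,1]-np.maximum(i[...,0],0)>12)
    return (~green).astype(np.uint8)
def fitc(P,R,c0,iters=6,tol=4):
    c=np.array(c0,float)
    for k in range(iters):
        d=np.hypot(*(P-c).T)-R; m=abs(d)<max(tol,20/(k+1))
        q=P[m]
        c=least_squares(lambda c:np.hypot(*(q-c).T)-R,c,loss='soft_l1',f_scale=1).x
    d=np.hypot(*(P-c).T)-R
    m=abs(d)<tol
    return c,m.sum(),d[m].std()
def comp(mask,seed):
    n,l=cv2.connectedComponents(mask); k=l[seed[1],seed[0]]
    m=(l==k).astype(np.uint8)
    cs,_=cv2.findContours(m,cv2.RETR_EXTERNAL,cv2.CHAIN_APPROX_NONE)
    c=max(cs,key=cv2.contourArea); return m,c[:,0,:],l[seed[1],seed[0]]
E
python3 - <<'E'
from h import *
top=np.load("pics/top0.npy",allow_pickle=True).item(); side=np.load("pics/side0.npy",allow_pickle=True).item()
seeds={'lid1':(297,197,34,7,270,180),'lid2':(190,181,43,7,246,247),'lid3':(245,176,52,7,246,211),'lid4':(350,219,62,7,291,159),
'jar1':(391,171,32,60,255,135),'jar2':(110,143,41,66,188,305),'jar3':(309,121,50,74,202,168),'jar4':(212,113,60,80,176,225)}
for n,(u,v,R,z,us,vs) in seeds.items():
    for nm,f,s in (('top',top,(u,v)),('side',side,(us,vs))):
        m,c,_=comp(fg(f['img']),s)
        K,T=f['intrinsics'],f['T']
        P=cast(K,T,c,z)[:,:2]
        c0=cast(K,T,s,z)[0,:2]
        print(n,nm,m.sum(),*(np.round(x,1) for x in fitc(P,R,c0,tol=3)))
m,c,_=comp(fg(top['img']),(140,212)); print('vial',m.sum(),c.min(0),c.max(0))
i=top['img'].astype(int); w=(i.min(-1)>170)
for nm,f,b in (('top',top,(130,200,150,222)),('side',side,(270,260,290,280))):
    i=f['img'].astype(int); w=(i.min(-1)>130); w2=np.zeros_like(w); w2[b[1]:b[3],b[0]:b[2]]=w[b[1]:b[3],b[0]:b[2]]
    y,x=np.nonzero(w2); print(nm,len(x),x.mean(),y.mean(),x.min(),x.max(),y.min(),y.max())
print(side['img'][258:292,280])
E
```

```text
lid1 top 439 [ 422.5 -140.8] 65 0.8
lid1 side 267 [ 424.  -141.3] 38 1.2
lid2 top 672 [444.1 171.2] 80 0.9
lid2 side 618 [444.9 171.1] 72 1.1
lid3 top 974 [471.6  14.1] 97 0.8
lid3 side 663 [473.   14.1] 75 1.2
lid4 top 1519 [ 369.4 -291.6] 122 0.9
lid4 side 603 [ 370.8 -292.7] 62 1.3
jar1 top 585 [ 511.7 -399.5] 44 1.0
jar1 side 155334 [ 502.9 -347.2] 0 nan
jar2 top 913 [529.2 406.2] 54 1.1
jar2 side 1542 [513.1 454.9] 53 1.3
jar3 top 1218 [ 642.5 -157.8] 65 1.0
jar3 side 1090 [622.9 -89.5] 15 1.9
jar4 top 1685 [644.  122.1] 78 1.1
jar4 side 1985 [611.2 203.9] 50 1.6
vial 128 [133 206] [147 217]
top 66 136.93939393939394 209.84848484848484 133 141 206 214
side 75 279.28 268.0 274 284 264 272
[[ 15  74  41]
 [ 13  72  40]
 [ 10  71  38]
 [ 12  71  40]
 [  1  66  34]
 [ 33  76  49]
 [170 169 152]
 [243 228 215]
 [244 235 226]
 [241 231 221]
 [239 231 221]
 [240 232 223]
 [244 235 226]
 [229 215 203]
 [158 146 136]
 [118 107 101]
 [119 111 105]
 [130 120 114]
 [113  82  64]
 [ 83  36   9]
 [ 75  34   6]
 [105  71  49]
 [128 106  92]
 [129 109 100]
 [127 108  98]
 [128 108  99]
 [129 111 101]
 [119  98  84]
 [ 79  52  34]
 [ 60  24   0]
 [ 69  29   1]
 [ 55  45  19]
 [ 23  56  31]
 [  8  69  35]]
  ret = _var(a, axis=axis, dtype=dtype, out=out, ddof=ddof,
  arrmean = um.true_divide(arrmean, div, out=arrmean,
  ret = ret.dtype.type(ret / rcount)
```

Run:
```python
from h import *
top=np.load("pics/top0.npy",allow_pickle=True).item(); side=np.load("pics/side0.npy",allow_pickle=True).item()
S={'jar1':(391,171,32,60,255,135,511,-399),'jar2':(110,143,41,66,188,305,529,406),'jar3':(309,121,50,74,202,168,642,-158),'jar4':(212,113,60,80,176,225,644,122)}
ov={'top':cv2.cvtColor(top['img'],cv2.COLOR_RGB2BGR),'side':cv2.cvtColor(side['img'],cv2.COLOR_RGB2BGR)}
ov={k:cv2.resize(v,None,fx=4,fy=4,interpolation=cv2.INTER_CUBIC) for k,v in ov.items()}
for n,(u,v,R,z,us,vs,x,y) in S.items():
    for nm,f,s in (('top',top,(u,v)),('side',side,(us,vs))):
        m=fg(f['img'])
        if n=='jar1' and nm=='side': m[:,:238]=0; m[:,272:]=0; m[:123]=0;m[152:]=0
        m,c,_=comp(m,s); K,T=f['intrinsics'],f['T']
        Rr=R-.5
        P=cast(K,T,c,z)[:,:2]
        Q=cast(K,T,c,0)[:,:2]
        def go(P,c0):
            c=np.array(c0,float)
            for tol in (15,10,6,4,3,2.5,2.5,2.5):
                q=P[abs(np.hypot(*(P-c).T)-Rr)<tol]
                if len(q)<4: return c,0
                c=least_squares(lambda c:np.hypot(*(q-c).T)-Rr,c,loss='soft_l1').x
            return c.round(1),len(q)
        a,b=go(P,(x,y)),go(Q,(x,y))
        print(n,nm,'rim',a,'base',b)
        t=np.linspace(0,6.28,60)
        pp=proj(K,T,np.c_[a[0][0]+R*np.cos(t),a[0][1]+R*np.sin(t),0*t+z])
        cv2.polylines(ov[nm],[((pp+.5)*4).astype(int)],True,(0,0,255),1)
        pp=proj(K,T,np.c_[a[0][0]+R*np.cos(t),a[0][1]+R*np.sin(t),0*t])
        cv2.polylines(ov[nm],[((pp+.5)*4).astype(int)],True,(255,255,0),1)
cv2.imwrite("pics/ov.png",np.vstack([np.hstack([ov['top'][60*4:135*4,180*4:260*4],ov['top'][85*4:160*4,270*4:350*4]]) ])[:600,:800])
cv2.imwrite("pics/ov2.png",ov['side'][180*4:330*4,140*4:330*4][:600,:800])
cv2.imwrite("pics/ov3.png",ov['side'][120*4:200*4,170*4:280*4][:600,:800])
```

```text
jar1 top rim (array([ 512. , -400.2]), 42) base (array([ 515.5, -402.9]), 37)
jar1 side rim (array([ 522.6, -406.3]), 11) base (array([ 516.2, -408.5]), 19)
jar2 top rim (array([529.6, 406.9]), 49) base (array([532.4, 410.2]), 43)
jar2 side rim (array([531.2, 407.1]), 57) base (array([532.8, 403.4]), 55)
jar3 top rim (array([ 643.1, -158.3]), 60) base (array([ 647.4, -158.5]), 48)
jar3 side rim (array([ 646.6, -158.8]), 28) base (array([ 647.6, -166.2]), 35)
jar4 top rim (array([644.7, 122.3]), 75) base (array([649. , 124.3]), 59)
jar4 side rim (array([647.1, 122.4]), 45) base (array([648.9, 117.8]), 56)
```

View pics/ov.png

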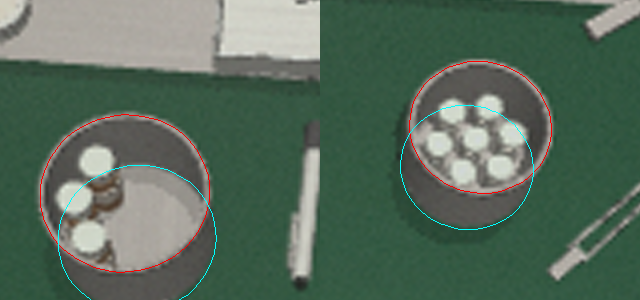

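View pics/ov2.png

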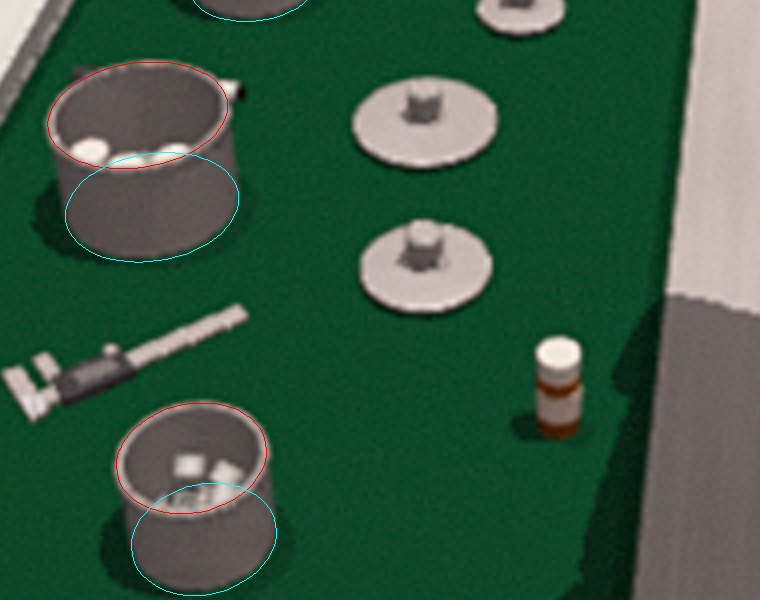

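View pics/ov3.png

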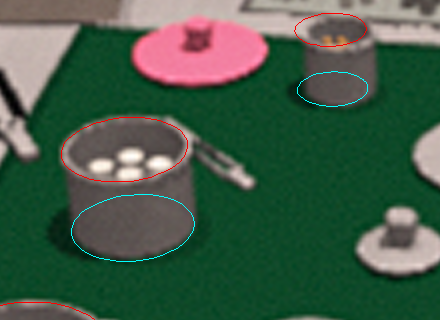

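```bash
cat >> h.py <<'E'
def tri(obs):
    A=np.zeros((3,3));b=np.zeros(3)
    for f,px in obs:
        K,T=f['intrinsics'],f['T']; d=T[:3,:3]@np.linalg.inv(K)@np.r_[px,1]; d/=np.linalg.norm(d)
        M=np.eye(3)-np.outer(d,d);A+=M;b+=M@T[:3,3]
    return np.linalg.solve(A,b)
def rows(s,target,yaw=None):
    R=s['tcp_rot'];d=R.T@(np.array(target)-s['ee_pos']);y=np.arctan2(R[1,0],R[0,0])
    print('t',round(s['clock'],2),'pos',s['ee_pos'].round(1),'F',s['force'].round(1),'g',round(s['grip_width'],3),'tilt z',R[:,2].round(4),'yaw',round(np.degrees(y),2))
    print('  tool shift',d.round(1))
    if yaw is not None:
        dy=(np.radians(yaw)-y+np.pi/2)%np.pi-np.pi/2
        print('  turn about tool z (rad)',round(-dy,3))   # tool z points down
        return d,-dy
E
python3 - <<'E'
from h import *
from rig import r
top=np.load("pics/top0.npy",allow_pickle=True).item(); side=np.load("pics/side0.npy",allow_pickle=True).item()
K,T=top['intrinsics'],top['T']
print('vial top cap z60',cast(K,T,(136.94,209.85),60)[0])
Ks,Ts=side['intrinsics'],side['T']
print('vial side cap z60 (279.3,267)',cast(Ks,Ts,(279.3,267.2),60)[0])
# vials in jar4: white caps
i=top['img'].astype(int); w=((i.min(-1)>150)).astype(np.uint8); w[:88]=0;w[134:]=0;w[:,:192]=0;w[:,:][:,216:]=0
n,l,st,ce=cv2.connectedComponentsWithStats(w)
for k in range(1,n):
    if st[k,4]>15: print(st[k],ce[k],cast(K,T,ce[k],64)[0].round(1))
E
```

```text
vial top cap z60 [340.57156203 293.88026406  60.        ]
vial side cap z60 (279.3,267) [341.50399564 291.88420544  60.        ]
[200  97   8   7  50] [203.64 100.  ] [674.  147.9  64. ]
[197 105  19  23 211] [208.91469194 117.21800948] [622.1 127.   64. ]
[194 106   9   8  51] [198.07843137 109.05882353] [644.7 160.8  64. ]
```

```bash
python3 -m pendant '0 0 0 0.165;0 0 0 0.165;0 0 0 0.165;0 0 0 0.165;0 0 0 0.165;0 0 0 0.165;0 0 0 0.165;0 0 0 0.165'
python3 - <<'E'
from h import *
from rig import r
rows(r.get_state(),(341,293,110),0)
E
```

```text
clock: 1.15
ee_pos: [141.5, 555.0, 218.1]
tcp_rot: [[0.999, -0.043, -0.002], [-0.043, -0.999, -0.008], [-0.002, 0.008, -1.0]]
force: [-0.1, -0.2, -0.5]
grip_width: 1.003
t 1.15 pos [141.5 555.  218.1] F [-0.1 -0.2 -0.5] g 1.003 tilt z [-0.0022 -0.008  -1.    ] yaw -2.45
  tool shift [210.7 252.3 109.8]
  turn about tool z (rad) -0.043
```

```bash
python3 -m pendant '40 48 0 -0.043;45 54 0 0;45 54 20 0;40 48 40 0;25 30 30 0;12 14 15 0;0 0 0 0'
python3 - <<'E'
from h import *
from rig import r
rows(r.get_state(),(341,293,110),0)
E
```

```text
clock: 2.02
ee_pos: [333.2, 320.7, 120.7]
tcp_rot: [[1.0, 0.002, -0.002], [0.002, -1.0, -0.007], [-0.002, 0.007, -1.0]]
force: [-0.6, 0.3, 0.2]
grip_width: 0.998
t 2.02 pos [333.2 320.7 120.7] F [-0.6  0.3  0.2] g 0.998 tilt z [-0.0016 -0.0068 -1.    ] yaw 0.12
  tool shift [ 7.8 27.6 10.9]
  turn about tool z (rad) 0.002
```

```bash
python3 -m pendant '8 27 0 0;0 0 0 0'
cat >> h.py <<'E'
def wrist(r,name):
    s=r.get_state();f=r.grab_frame("wrist");Tt=np.eye(4);Tt[:3,:3]=s['tcp_rot'];Tt[:3,3]=s['ee_pos']
    f['T']=Tt@f['hand_eye'];cv2.imwrite(f"pics/{name}.png",cv2.cvtColor(f['img'],cv2.COLOR_RGB2BGR));np.save(f"pics/{name}.npy",f,allow_pickle=True);return s,f
E
python3 - <<'E'
from h import *
from rig import r
s,f=wrist(r,'w1')
rows(s,(341,293,36),0)
print(proj(f['intrinsics'],f['T'],[(341,293,60),(341,293,0)]))
E
```

```text
clock: 2.28
ee_pos: [341.3, 295.0, 121.9]
tcp_rot: [[1.0, 0.003, -0.001], [0.003, -1.0, -0.005], [-0.001, 0.005, -1.0]]
force: [-0.7, 0.2, -0.0]
grip_width: 0.999
t 2.27 pos [341.3 295.  121.9] F [-0.7  0.2 -0. ] g 0.999 tilt z [-7.0e-04 -4.8e-03 -1.0e+00] yaw 0.15
  tool shift [-0.3  1.6 85.9]
  turn about tool z (rad) 0.003
[[256.80171928 206.63632722]
 [256.84224001 186.7543488 ]]
```

View pics/w1.png

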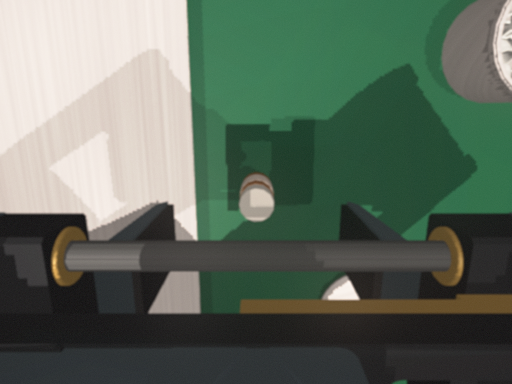

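The vial's white cap is at (256,204), and I predicted (257,207). It is centred between the fingers, so I go down.

```bash
python3 -m pendant '0 1 30 0;0 0 30 0;0 0 18 0;0 0 8 0;0 0 2 0'
python3 - <<'E'
from h import *
from rig import r
rows(r.get_state(),(341,293.7,36),0)
E
```

```text
clock: 2.95
ee_pos: [343.0, 303.7, 35.3]
tcp_rot: [[1.0, 0.008, 0.008], [0.008, -1.0, 0.006], [0.008, -0.006, -1.0]]
force: [0.2, -0.7, 0.8]
grip_width: 1.002
t 2.95 pos [343.  303.7  35.3] F [ 0.2 -0.7  0.8] g 1.002 tilt z [ 0.0079  0.006  -1.    ] yaw 0.46
  tool shift [-2.1 10.  -0.8]
  turn about tool z (rad) 0.008
```

```bash
python3 -m pendant '-2 10 0 0;0 0 0 0;0 0 0 0'
python3 - <<'E'
from h import *
from rig import r
rows(r.get_state(),(341,293.7,36),0)
E
```

```text
clock: 3.32
ee_pos: [341.7, 294.1, 36.8]
tcp_rot: [[1.0, 0.008, 0.011], [0.008, -1.0, 0.008], [0.011, -0.008, -1.0]]
force: [-0.4, 0.5, -0.0]
grip_width: 0.999
t 3.33 pos [341.7 294.1  36.8] F [-0.4  0.5 -0. ] g 0.999 tilt z [ 0.0106  0.0084 -0.9999] yaw 0.47
  tool shift [-0.8  0.4  0.8]
  turn about tool z (rad) 0.008
```

```bash
python3 -m pendant '0 0 0 0;0 0 0 0;0 0 0 0;0 0 0 0;0 0 0 0;0 0 0 0' 1; python3 -m pendant '0 0 -15 0;0 0 -30 0;0 0 -40 0;0 0 -40 0;0 0 -20 0;0 0 -5 0;0 0 0 0'
python3 - <<'E'
from h import *
from rig import r
s=r.get_state()
rows(s,(646,107.4,160),0)
f=r.grab_frame('side');cv2.imwrite('pics/s1.png',cv2.cvtColor(f['img'],cv2.COLOR_RGB2BGR))
E
```

```text
clock: 4.08
ee_pos: [342.2, 294.4, 37.3]
tcp_rot: [[1.0, 0.008, 0.011], [0.008, -1.0, 0.009], [0.012, -0.009, -1.0]]
force: [0.8, -0.6, -0.6]
grip_width: 0.375
clock: 4.95
ee_pos: [339.2, 292.0, 190.0]
tcp_rot: [[1.0, 0.008, 0.008], [0.008, -1.0, 0.006], [0.008, -0.006, -1.0]]
force: [0.4, 0.2, -0.5]
grip_width: 0.274
t 4.95 pos [339.2 292.  190. ] F [ 0.4  0.2 -0.5] g 0.274 tilt z [ 0.0077  0.0061 -1.    ] yaw 0.46
  tool shift [305.1 187.3  31.3]
  turn about tool z (rad) 0.008
```

View pics/s1.png

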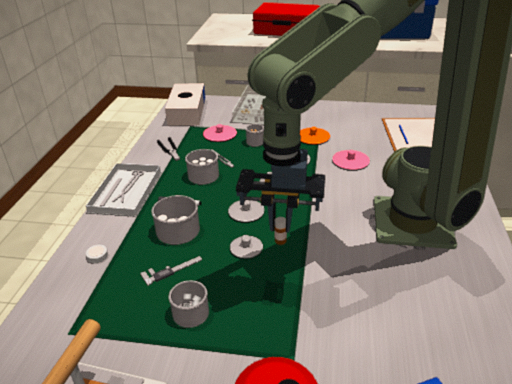

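Run:
```python
from h import *
side=np.load("pics/side0.npy",allow_pickle=True).item()
a=cv2.imread('pics/s1.png'); cv2.imwrite('pics/s1c.png',cv2.resize(a[180:255,230:330],None,fx=8,fy=8,interpolation=cv2.INTER_CUBIC))
for z in (190,182,175,170,160,155,150,145,140,135):print(z,proj(side['intrinsics'],side['T'],(339.5,292.5,z)).round(1))
```

```text
190 [[280.3 224.1]]
182 [[280.3 227. ]]
175 [[280.3 229.4]]
170 [[280.3 231.2]]
160 [[280.3 234.7]]
155 [[280.2 236.4]]
150 [[280.2 238.1]]
145 [[280.2 239.8]]
140 [[280.2 241.5]]
135 [[280.2 243.2]]
```

View pics/s1c.png

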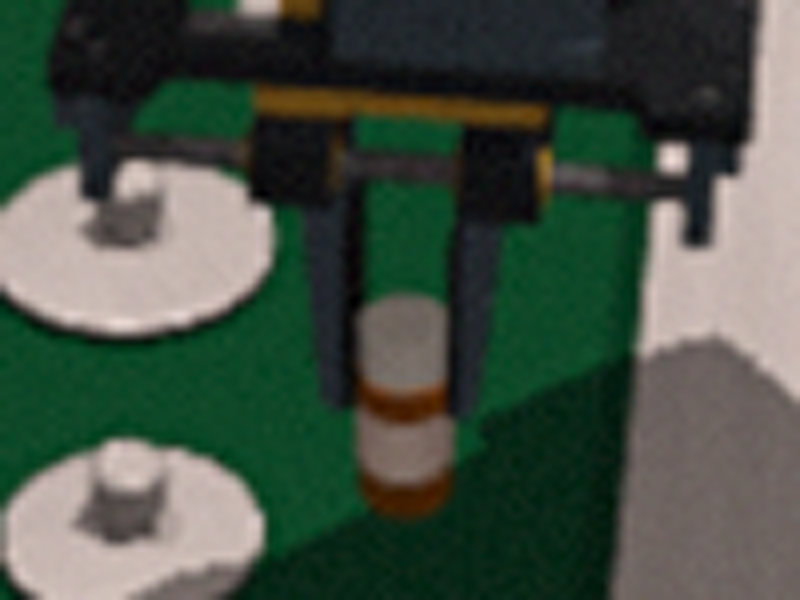

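Run:
```python
from h import *
side=np.load("pics/side0.npy",allow_pickle=True).item()
for z in (160,155,150,145,140,135):print(z,proj(side['intrinsics'],side['T'],(341.5,304.8,z)).round(1),'top',proj(side['intrinsics'],side['T'],(337.5,279.2,z+60)).round(1))
```

```text
160 [[278.7 238.2]] top [[282.  209.6]]
155 [[278.7 239.9]] top [[282.  211.5]]
150 [[278.7 241.6]] top [[282.  213.3]]
145 [[278.7 243.3]] top [[281.9 215.1]]
140 [[278.7 245. ]] top [[281.9 216.9]]
135 [[278.7 246.7]] top [[281.9 218.7]]
```

The vial hangs upright with its bottom about 50 mm below the TCP. I'm carrying it to jar4.

```bash
python3 -m pendant '20 12 0 0.008;45 28 0 0;55 34 0 0;55 34 0 0;55 34 0 0;40 25 0 0;15 10 0 0;0 0 0 0'
python3 - <<'E'
from h import *
from rig import r
rows(r.get_state(),(646,107.4,165),0)
E
```

```text
clock: 6.0
ee_pos: [621.0, 113.3, 176.4]
tcp_rot: [[1.0, 0.002, -0.014], [0.002, -1.0, 0.001], [-0.014, -0.001, -1.0]]
force: [-1.0, 1.0, -0.4]
grip_width: 0.272
t 6.0 pos [621.  113.3 176.4] F [-1.   1.  -0.4] g 0.272 tilt z [-0.0137  0.0013 -0.9999] yaw 0.13
  tool shift [25.2  6.  11.1]
  turn about tool z (rad) 0.002
```

```bash
python3 -m pendant '14 3 2 0;9 3 2 0;2 0 0 0;0 0 0 0'
python3 - <<'E'
from h import *
from rig import r
s,f=wrist(r,'w2')
rows(s,(646,107.4,165),0)
K,T=f['intrinsics'],f['T']
t=np.linspace(0,2*np.pi,80)
P=np.c_[646+58.5*np.cos(t),122.4+58.5*np.sin(t),0*t+80]
im=cv2.imread('pics/w2.png');cv2.polylines(im,[proj(K,T,P).round().astype(int)],True,(0,0,255),1);cv2.imwrite('pics/w2o.png',im)
f=r.grab_frame('top');cv2.imwrite('pics/t2.png',cv2.resize(cv2.cvtColor(f['img'],cv2.COLOR_RGB2BGR)[60:160,150:280],None,fx=6,fy=6,interpolation=cv2.INTER_CUBIC))
E
```

```text
clock: 6.5
ee_pos: [644.4, 110.2, 171.7]
tcp_rot: [[1.0, 0.006, -0.016], [0.006, -1.0, 0.002], [-0.016, -0.002, -1.0]]
force: [-0.2, -0.1, -0.8]
grip_width: 0.271
t 6.5 pos [644.4 110.2 171.7] F [-0.2 -0.1 -0.8] g 0.271 tilt z [-0.0164  0.0019 -0.9999] yaw 0.35
  tool shift [1.7 2.8 6.7]
  turn about tool z (rad) 0.006
```

View pics/w2o.png

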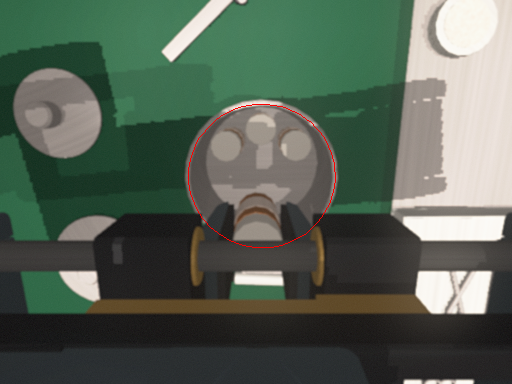

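View pics/t2.png

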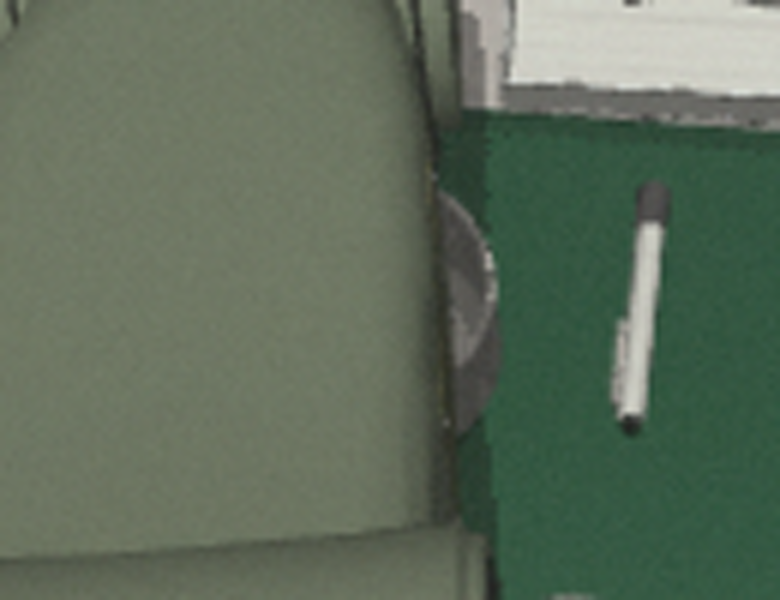

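Jar4's rim matches the drawn circle to within 2 px. Its three vials are at (226,145), (260,128) and (296,145), so the free side is at −y, below the fingers. I go down gently.

```bash
python3 -m pendant '1.5 2 6 0;0 0 12 0;0 0 12 0;0 0 12 0;0 0 6 0;0 0 0 0'
python3 - <<'E'
from h import *
from rig import r
rows(r.get_state(),(646,108,90),0)
E
```

```text
clock: 7.35
ee_pos: [643.7, 108.0, 119.3]
tcp_rot: [[1.0, 0.006, -0.019], [0.006, -1.0, 0.002], [-0.019, -0.002, -1.0]]
force: [0.1, -0.4, -0.2]
grip_width: 0.27
t 7.35 pos [643.7 108.  119.3] F [ 0.1 -0.4 -0.2] g 0.27 tilt z [-0.0189  0.0015 -0.9998] yaw 0.35
  tool shift [ 2.8  0.  29.3]
  turn about tool z (rad) 0.006
```

```bash
python3 -m pendant '3 0 8 0.006;1 0 12 0;0 0 12 0;0 0 10 0;0 0 6 0;0 0 0 0'
python3 - <<'E'
from h import *
from rig import r
rows(r.get_state(),(646,108,58),0)
E
```

```text
clock: 8.1
ee_pos: [647.3, 108.1, 67.9]
tcp_rot: [[1.0, -0.0, -0.019], [-0.0, -1.0, 0.002], [-0.019, -0.002, -1.0]]
force: [-0.4, -0.4, -0.8]
grip_width: 0.273
t 8.1 pos [647.3 108.1  67.9] F [-0.4 -0.4 -0.8] g 0.273 tilt z [-0.0186  0.0016 -0.9998] yaw -0.02
  tool shift [-1.1  0.1  9.9]
  turn about tool z (rad) -0.0
```

```bash
python3 -m pendant '-1 0 6 0;0 0 3 0;0 0 2 0;0 0 0 0'; python3 -m pendant '0 0 2 0;0 0 0 0';python3 -m pendant '0 0 2 0;0 0 0 0'
```

```text
clock: 8.6
ee_pos: [646.6, 108.2, 57.1]
tcp_rot: [[1.0, -0.0, -0.017], [-0.0, -1.0, 0.002], [-0.017, -0.002, -1.0]]
force: [-0.3, -0.4, -1.1]
grip_width: 0.274
clock: 8.85
ee_pos: [646.8, 108.3, 55.3]
tcp_rot: [[1.0, -0.0, -0.016], [-0.0, -1.0, 0.002], [-0.016, -0.002, -1.0]]
force: [-0.1, 0.5, 0.4]
grip_width: 0.274
clock: 9.1
ee_pos: [646.8, 108.2, 53.2]
tcp_rot: [[1.0, -0.0, -0.016], [-0.0, -1.0, 0.002], [-0.016, -0.002, -1.0]]
force: [0.5, -0.4, -0.7]
grip_width: 0.272
```

```bash
python3 -m pendant '0 0 1.5 0;0 0 0 0'; python3 -m pendant '0 0 1.5 0;0 0 0 0';python3 - <<'E'
from h import *
from rig import r
s,f=wrist(r,'w3')
E
```

```text
clock: 9.35
ee_pos: [647.2, 108.3, 53.0]
tcp_rot: [[1.0, -0.0, -0.015], [-0.0, -1.0, 0.002], [-0.015, -0.002, -1.0]]
force: [-0.3, -0.4, -0.5]
grip_width: 0.275
clock: 9.6
ee_pos: [647.5, 108.4, 52.9]
tcp_rot: [[1.0, -0.0, -0.014], [-0.0, -1.0, 0.002], [-0.014, -0.002, -1.0]]
force: [-0.2, -0.2, -0.6]
grip_width: 0.272
```

View pics/w3.png

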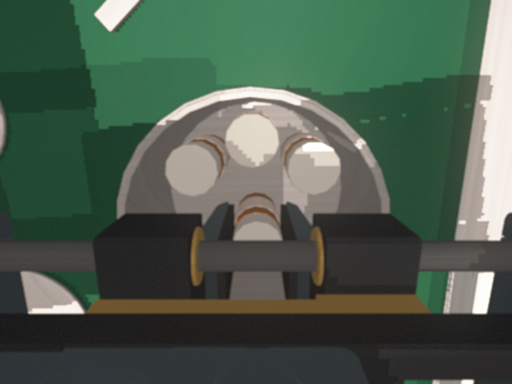

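```bash
python3 -m pendant '0 0 0 0;0 0 0 0;0 0 0 0;0 0 0 0' 0.58
python3 - <<'E'
from h import *
from rig import r
s,f=wrist(r,'w4')
E
```

```text
clock: 10.15
ee_pos: [647.3, 108.3, 51.8]
tcp_rot: [[1.0, -0.0, -0.014], [-0.0, -1.0, 0.002], [-0.014, -0.002, -1.0]]
force: [-0.2, -0.0, 0.5]
grip_width: 0.422
```

View pics/w4.png

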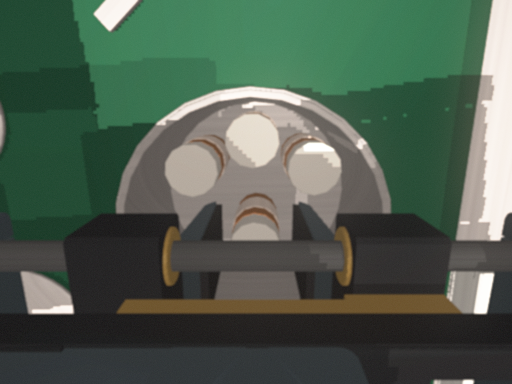

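The vial stands free between the opened fingers. I rise straight up.

```bash
python3 -m pendant '0 0 -6 0;0 0 -12 0;0 0 -15 0;0 0 -15 0;0 0 -15 0;0 0 -20 0;0 0 -20 0;0 0 0 0'; python3 -m pendant '0 20 -20 0;-20 60 -10 0;-40 60 0 0;-40 60 0 0;-40 50 0 0;-40 50 0 0;-30 30 0 0;0 0 0 0' 0
python3 - <<'E'
from h import *
from rig import r
s=r.get_state();rows(s,(370,-292,110),0)
f=r.grab_frame('top');cv2.imwrite('pics/t3.png',cv2.cvtColor(f['img'],cv2.COLOR_RGB2BGR));np.save('pics/t3.npy',f,allow_pickle=True)
E
```

```text
clock: 11.2
ee_pos: [650.0, 108.3, 164.7]
tcp_rot: [[1.0, -0.0, -0.009], [-0.0, -1.0, 0.003], [-0.009, -0.003, -1.0]]
force: [0.5, -0.6, -0.7]
grip_width: 0.423
clock: 12.2
ee_pos: [447.9, -207.4, 191.9]
tcp_rot: [[1.0, 0.002, -0.015], [0.002, -1.0, 0.003], [-0.015, -0.003, -1.0]]
force: [0.2, -0.1, -0.1]
grip_width: 0.997
t 12.2 pos [ 447.9 -207.4  191.9] F [ 0.2 -0.1 -0.1] g 0.997 tilt z [-0.0153  0.0029 -0.9999] yaw 0.13
  tool shift [-76.9  84.7  82.8]
  turn about tool z (rad) 0.002
```

View pics/t3.png

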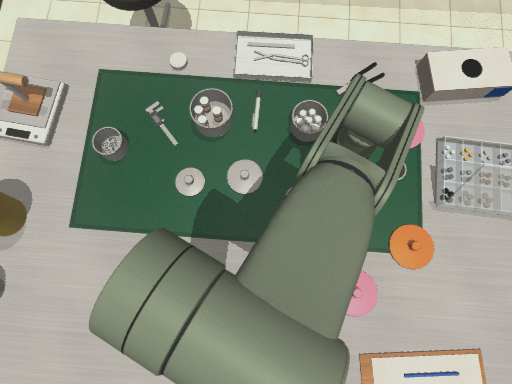

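The vial stands at (217,114) inside jar4. Next is lid4.

```bash
python3 -m pendant '-20 22 10 0;-35 38 20 0;-18 20 20 0;-4 5 10 0;0 0 0 0'
python3 - <<'E'
from h import *
from rig import r
s,f=wrist(r,'w5');rows(s,(370,-292,70),0)
print(proj(f['intrinsics'],f['T'],[(370,-292,36.5)]))
a=cv2.imread('pics/t3.png');cv2.imwrite('pics/t3c.png',cv2.resize(a[80:150,180:250],None,fx=8,fy=8,interpolation=cv2.INTER_CUBIC))
E
```

```text
clock: 12.88
ee_pos: [375.9, -290.6, 130.4]
tcp_rot: [[1.0, 0.011, -0.011], [0.011, -1.0, 0.005], [-0.011, -0.005, -1.0]]
force: [0.8, 0.8, 0.4]
grip_width: 0.999
t 12.88 pos [ 375.9 -290.6  130.4] F [0.8 0.8 0.4] g 0.999 tilt z [-0.0106  0.0045 -0.9999] yaw 0.61
  tool shift [-5.3  1.6 60.4]
  turn about tool z (rad) 0.011
[[251.17265015 195.22237338]]
```

View pics/w5.png

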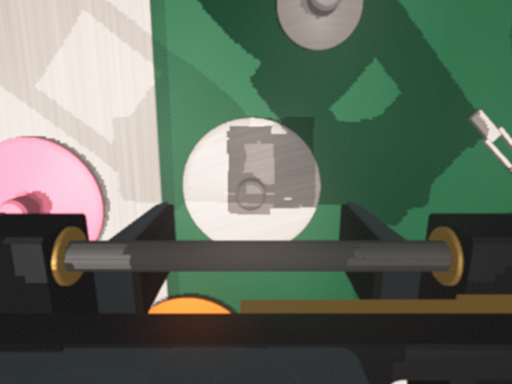

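View pics/t3c.png

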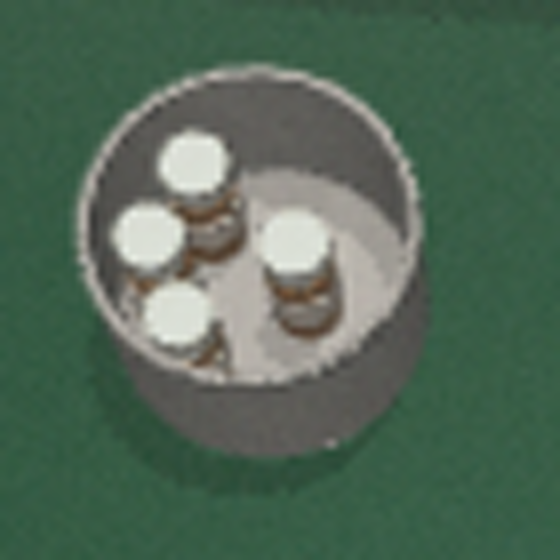

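The loose vial stands upright beside the other three. Lid4's knob is at (251,193), and I predicted (251,195), so the choice is confirmed: it is the grey one, with the pink and orange lids clear of it. I go down.

```bash
python3 -m pendant '-3 1 12 0.011;-2 0 20 0;0 0 20 0;0 0 12 0;0 0 6 0;0 0 0 0'
python3 - <<'E'
from h import *
from rig import r
s=r.get_state();rows(s,(370,-291.5,24),0)
E
```

```text
clock: 13.68
ee_pos: [374.8, -289.8, 59.5]
tcp_rot: [[1.0, 0.004, -0.005], [0.004, -1.0, 0.001], [-0.005, -0.001, -1.0]]
force: [0.2, -0.4, -0.7]
grip_width: 1.001
t 13.68 pos [ 374.8 -289.8   59.5] F [ 0.2 -0.4 -0.7] g 1.001 tilt z [-0.0049  0.0011 -1.    ] yaw 0.24
  tool shift [-4.6  1.7 35.5]
  turn about tool z (rad) 0.004
```

```bash
python3 -m pendant '-5 2 10 0.004;-1 0 12 0;0 0 8 0;0 0 3 0;0 0 0 0'
python3 - <<'E'
from h import *
from rig import r
s=r.get_state();rows(s,(370,-291.5,24),0)
E
```

```text
clock: 14.3
ee_pos: [368.7, -292.5, 24.9]
tcp_rot: [[1.0, -0.001, -0.003], [-0.001, -1.0, -0.0], [-0.003, 0.0, -1.0]]
force: [0.5, -0.2, 0.1]
grip_width: 0.997
t 14.3 pos [ 368.7 -292.5   24.9] F [ 0.5 -0.2  0.1] g 0.997 tilt z [-3.5e-03 -1.0e-04 -1.0e+00] yaw -0.03
  tool shift [ 1.3 -1.   0.9]
  turn about tool z (rad) -0.001
```

```bash
python3 -m pendant '1 -1 0.5 0;0 0 0 0;0 0 0 0;0 0 0 0;0 0 0 0;0 0 0 0;0 0 0 0;0 0 0 0' 1; python3 -m pendant '0 0 0 0;0 0 0 0;0 0 0 0';  python3 -m pendant '0 0 -10 0;0 0 -15 0;0 0 -20 0;0 0 -30 0;0 0 -40 0;0 0 -40 0;0 0 -5 0;0 0 0 0'
python3 - <<'E'
from h import *
from rig import r
s=r.get_state();rows(s,(646,122.8,165),0)
s,f=wrist(r,'w6')
E
```

```text
clock: 15.3
ee_pos: [370.3, -291.8, 25.2]
tcp_rot: [[1.0, -0.0, -0.002], [-0.0, -1.0, -0.001], [-0.002, 0.001, -1.0]]
force: [0.7, 0.4, 1.0]
grip_width: 0.264
clock: 15.68
ee_pos: [370.3, -291.8, 25.2]
tcp_rot: [[1.0, -0.0, -0.002], [-0.0, -1.0, -0.001], [-0.002, 0.001, -1.0]]
force: [-0.6, -0.0, 0.9]
grip_width: 0.261
clock: 16.68
ee_pos: [368.9, -290.1, 190.8]
tcp_rot: [[1.0, -0.0, -0.005], [-0.0, -1.0, 0.001], [-0.005, -0.001, -1.0]]
force: [-0.0, 1.0, -2.1]
grip_width: 0.262
t 16.68 pos [ 368.9 -290.1  190.8] F [-0.   1.  -2.1] g 0.262 tilt z [-0.0051  0.0014 -1.    ] yaw -0.03
  tool shift [ 277. -413.   25.]
  turn about tool z (rad) -0.0
```

View pics/w6.png

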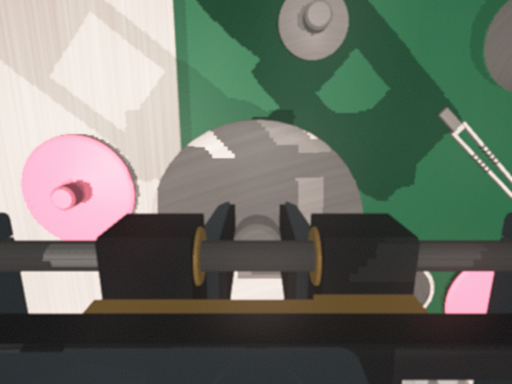

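```bash
cat >> h.py <<'E'
def lidoff(f,s,R,dz=18):
    """lid centre relative to TCP from the visible arc in wrist image"""
    m=fg(f['img']);m=cv2.morphologyEx(m,cv2.MORPH_OPEN,np.ones((3,3)))
    m[212:]=0
    K,T=f['intrinsics'],f['T'];z=s['ee_pos'][2]-dz
    cs,_=cv2.findContours(m,cv2.RETR_EXTERNAL,cv2.CHAIN_APPROX_NONE)
    P=np.vstack([c[:,0] for c in cs]);P=P[P[:,1]<208]
    W=cast(K,T,P,z)[:,:2]; c=s['ee_pos'][:2].copy()
    for tol in (8,6,4,3,2,2):
        q=W[abs(np.hypot(*(W-c).T)-R)<tol]
        if len(q)<5: break
        c=least_squares(lambda c:np.hypot(*(q-c).T)-R,c,loss='soft_l1').x
    print('lid centre - TCP',(c-s['ee_pos'][:2]).round(2),'n',len(q)); return c
E
python3 - <<'E'
from h import *
f=np.load('pics/w6.npy',allow_pickle=True).item()
s={'ee_pos':np.array([368.9,-290.1,190.8])}
lidoff(f,s,62)
K,T=f['intrinsics'],f['T'];print(cast(K,T,[(260,119),(157,190),(363,190)],172.8)-s['ee_pos'])
E
```

```text
lid centre - TCP [-0.25 -0.64] n 215
[[  1.37261685  61.53584932 -18.        ]
 [-57.66994853  21.68084709 -18.        ]
 [ 60.3787043   21.76267006 -18.        ]]
```

Run:
```python
from h import *
for w in ('w2','w4'):
    f=np.load(f'pics/{w}.npy',allow_pickle=True).item();K,T=f['intrinsics'],f['T']
    m=fg(f['img']);m[212:]=0;cs,_=cv2.findContours(m,cv2.RETR_EXTERNAL,cv2.CHAIN_APPROX_NONE)
    P=np.vstack([c[:,0] for c in cs]);P=P[(P[:,1]<208)]
    W=cast(K,T,P,80)[:,:2];c=np.array([646,122.6])
    for tol in (8,6,4,3,2,2):
        q=W[abs(np.hypot(*(W-c).T)-60)<tol]; c=least_squares(lambda c:np.hypot(*(q-c).T)-60,c,loss='soft_l1').x
    print(w,c.round(2),len(q))
```

```text
w2 [645.48 124.05] 280
w4 [645.48 123.93] 361
```

```bash
python3 -m pendant '10 -18 0 0;25 -38 0 0;33 -50 0 0;33 -50 0 0;33 -50 0 0;33 -50 0 0;33 -50 0 0;33 -50 0 0';python3 -m pendant '20 -30 0 0;8 -12 0 0;0 0 0 0'
python3 - <<'E'
from h import *
from rig import r
s=r.get_state();rows(s,(645.7,123.6,140),0)
E
```

```text
clock: 17.73
ee_pos: [601.8, 73.9, 173.3]
tcp_rot: [[0.999, -0.009, -0.031], [-0.008, -1.0, 0.005], [-0.031, -0.005, -1.0]]
force: [0.6, -0.2, -1.8]
grip_width: 0.264
clock: 18.1
ee_pos: [629.5, 120.0, 165.3]
tcp_rot: [[0.999, -0.003, -0.042], [-0.003, -1.0, 0.003], [-0.042, -0.003, -0.999]]
force: [-0.1, -0.7, -1.3]
grip_width: 0.26
t 18.1 pos [629.5 120.  165.3] F [-0.1 -0.7 -1.3] g 0.26 tilt z [-0.0419  0.003  -0.9991] yaw -0.19
  tool shift [17.2 -3.6 24.6]
  turn about tool z (rad) -0.003
```

```bash
python3 -m pendant '-40 0 0 0;-40 0 0 0;-40 0 0 0;-40 0 0 0;0 0 0 0;0 0 0 0';  python3 -m pendant '15 0 0 0;15 0 0 0;15 0 0 0;15 0 0 0;15 0 0 0;15 0 0 0;15 0 0 0;15 0 0 0'
python3 - <<'E'
from h import *
from rig import r
s=r.get_state();rows(s,(645.7,123.6,140),0)
E
```

```text
clock: 18.85
ee_pos: [459.0, 111.2, 169.8]
tcp_rot: [[0.999, -0.012, -0.05], [-0.012, -1.0, -0.002], [-0.05, 0.003, -0.999]]
force: [0.5, -0.6, -1.8]
grip_width: 0.266
clock: 19.85
ee_pos: [590.3, 108.8, 162.2]
tcp_rot: [[0.999, -0.014, -0.049], [-0.014, -1.0, -0.002], [-0.049, 0.003, -0.999]]
force: [0.6, -0.1, -1.5]
grip_width: 0.266
t 19.85 pos [590.3 108.8 162.2] F [ 0.6 -0.1 -1.5] g 0.266 tilt z [-0.0487 -0.0022 -0.9988] yaw -0.79
  tool shift [ 56.2 -15.7  19.4]
  turn about tool z (rad) -0.014
```

```bash
python3 -m pendant '0 0 -15 0;0 0 -15 0;0 0 -15 0;0 0 -15 0;0 0 -15 0;0 0 -15 0;0 0 0 0';  python3 -m pendant '0 0 35 0;0 0 40 0;0 0 25 0;0 0 0 0'
python3 - <<'E'
from h import *
from rig import r
s=r.get_state();rows(s,(645.7,123.6,140),0)
E
```

```text
clock: 20.72
ee_pos: [595.3, 109.2, 260.8]
tcp_rot: [[0.999, -0.013, -0.045], [-0.013, -1.0, -0.001], [-0.045, 0.002, -0.999]]
force: [-0.2, 0.7, -1.9]
grip_width: 0.263
clock: 21.22
ee_pos: [589.9, 108.9, 157.4]
tcp_rot: [[0.999, -0.013, -0.047], [-0.014, -1.0, -0.002], [-0.047, 0.002, -0.999]]
force: [0.4, 0.5, -1.1]
grip_width: 0.259
t 21.23 pos [589.9 108.9 157.4] F [ 0.4  0.5 -1.1] g 0.259 tilt z [-0.0471 -0.0017 -0.9989] yaw -0.78
  tool shift [ 56.3 -15.5  14.7]
  turn about tool z (rad) -0.014
```

```bash
python3 -m pendant '12 -4 0 -0.014;15 -4 0 0;15 -4 0 0;12 -3 0 0;2 0 0 0;0 0 0 0'
python3 - <<'E'
from h import *
from rig import r
s,f=wrist(r,'w7');rows(s,(646.6,123.6,125),0);lidoff(f,s,62)
E
```

```text
clock: 21.98
ee_pos: [654.8, 126.0, 161.7]
tcp_rot: [[0.999, 0.003, -0.033], [0.003, -1.0, 0.001], [-0.033, -0.001, -0.999]]
force: [-0.8, 0.0, -1.9]
grip_width: 0.26
t 21.98 pos [654.8 126.  161.7] F [-0.8  0.  -1.9] g 0.26 tilt z [-3.330e-02  9.000e-04 -9.994e-01] yaw 0.2
  tool shift [-7.   2.4 36.9]
  turn about tool z (rad) 0.003
lid centre - TCP [-1.13 -0.38] n 269
```

View pics/w7.png

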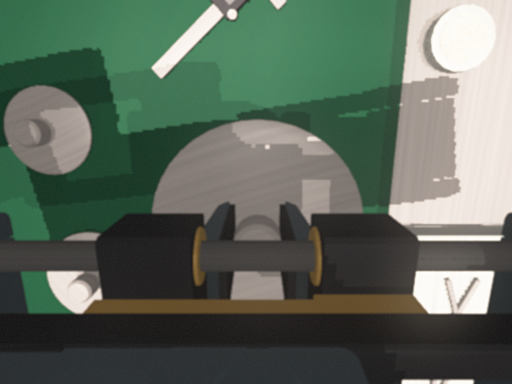

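```bash
python3 -m pendant '-4 1 6 0.003;-3 1 10 0;0 0 10 0;0 0 8 0;0 0 4 0;0 0 0 0'
python3 - <<'E'
from h import *
from rig import r
s=r.get_state();rows(s,(646.3,123.6,107),0)
E
```

```text
clock: 22.78
ee_pos: [644.2, 123.5, 120.8]
tcp_rot: [[0.999, 0.0, -0.036], [0.0, -1.0, 0.0], [-0.036, -0.001, -0.999]]
force: [-0.6, 0.2, -1.5]
grip_width: 0.261
t 22.77 pos [644.2 123.5 120.8] F [-0.6  0.2 -1.5] g 0.261 tilt z [-3.560e-02  5.000e-04 -9.994e-01] yaw 0.01
  tool shift [ 2.6 -0.1 13.7]
  turn about tool z (rad) 0.0
```

```bash
python3 -m pendant '2.5 0 5 0;0 0 5 0;0 0 3 0;0 0 0 0'
python3 - <<'E'
from h import *
from rig import r
s=r.get_state();rows(s,(646.3,123.6,103),0)
E
```

```text
clock: 23.28
ee_pos: [647.0, 123.6, 107.3]
tcp_rot: [[0.999, 0.0, -0.034], [0.0, -1.0, 0.001], [-0.034, -0.001, -0.999]]
force: [-0.3, -0.0, -1.4]
grip_width: 0.265
t 23.27 pos [647.  123.6 107.3] F [-0.3 -0.  -1.4] g 0.265 tilt z [-3.430e-02  7.000e-04 -9.994e-01] yaw 0.02
  tool shift [-0.5  0.   4.3]
  turn about tool z (rad) 0.0
```

```bash
python3 -m pendant '-0.5 0 2.5 0;0 0 0 0'|head -4;python3 -m pendant '0 0 2.5 0;0 0 0 0'|head -4;python3 -m pendant '0 0 2 0;0 0 0 0'|head -4
```

```text
clock: 23.52
ee_pos: [646.5, 123.6, 104.8]
tcp_rot: [[0.999, 0.0, -0.034], [0.0, -1.0, 0.001], [-0.034, -0.001, -0.999]]
force: [-0.3, -0.2, -2.7]
clock: 23.78
ee_pos: [646.4, 123.7, 102.3]
tcp_rot: [[0.999, 0.0, -0.034], [0.0, -1.0, 0.001], [-0.034, -0.001, -0.999]]
force: [-0.4, 0.2, -2.4]
clock: 24.02
ee_pos: [646.6, 123.8, 100.9]
tcp_rot: [[0.999, 0.0, -0.033], [0.0, -1.0, 0.001], [-0.033, -0.001, -0.999]]
force: [-1.2, -0.7, -1.4]
```

```bash
python3 -m pendant '0 0 1.5 0;0 0 0 0'
python3 - <<'E'
from h import *
from rig import r
s,f=wrist(r,'w8')
f=r.grab_frame('side');cv2.imwrite('pics/s8.png',cv2.resize(cv2.cvtColor(f['img'],cv2.COLOR_RGB2BGR)[130:260,120:280],None,fx=4.5,fy=4.5,interpolation=cv2.INTER_CUBIC))
E
```

```text
clock: 24.28
ee_pos: [646.6, 123.8, 100.6]
tcp_rot: [[0.999, 0.0, -0.032], [0.0, -1.0, 0.001], [-0.032, -0.001, -0.999]]
force: [-0.6, -0.8, 1.1]
grip_width: 0.261
```

View pics/s8.png

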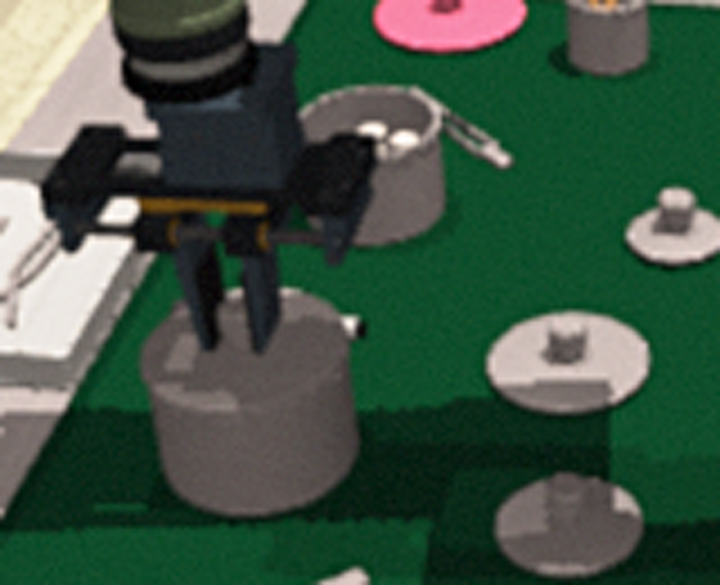

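Lid4 is on the mouth of jar4, with contact at TCP z 100.6, as expected for a small tilt. I let go.

```bash
python3 -m pendant '0 0 0 0;0 0 0 0;0 0 0 0;0 0 0 0;0 0 0 0' 0.3; python3 -m pendant '0 0 -8 0;0 0 -15 0;0 0 -15 0;0 0 -15 0;0 0 -15 0;0 0 0 0'
python3 - <<'E'
from h import *
from rig import r
s,f=wrist(r,'w9');rows(s,(472.3,14.1,150),0)
f=r.grab_frame('side');cv2.imwrite('pics/s9.png',cv2.resize(cv2.cvtColor(f['img'],cv2.COLOR_RGB2BGR)[130:260,120:280],None,fx=4.5,fy=4.5,interpolation=cv2.INTER_CUBIC))
E
```

```text
clock: 25.0
ee_pos: [647.2, 123.8, 99.5]
tcp_rot: [[1.0, 0.0, -0.031], [0.0, -1.0, 0.001], [-0.031, -0.001, -1.0]]
force: [0.2, -0.7, -0.3]
grip_width: 0.697
clock: 25.75
ee_pos: [650.6, 123.9, 174.6]
tcp_rot: [[1.0, 0.0, -0.027], [0.0, -1.0, 0.002], [-0.027, -0.002, -1.0]]
force: [-0.2, -0.8, 0.4]
grip_width: 0.703
t 25.75 pos [650.6 123.9 174.6] F [-0.2 -0.8  0.4] g 0.703 tilt z [-0.0269  0.002  -0.9996] yaw 0.01
  tool shift [-177.6  109.8   29.2]
  turn about tool z (rad) 0.0
```

View pics/s9.png

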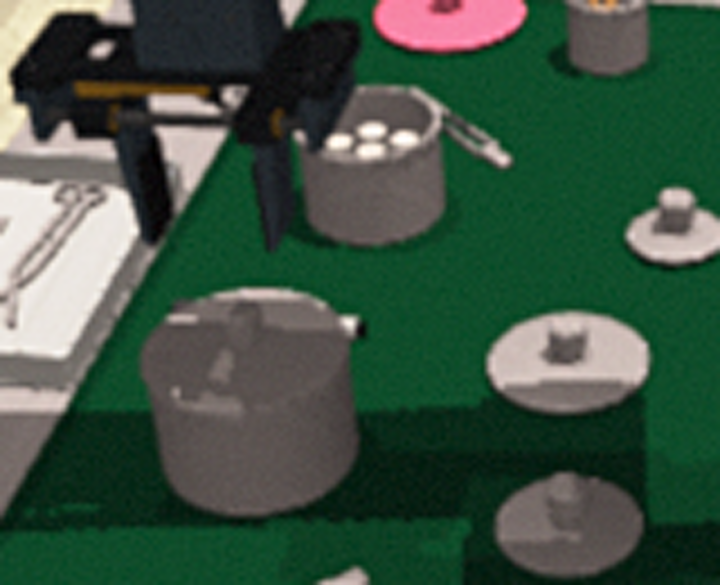

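View pics/w9.png

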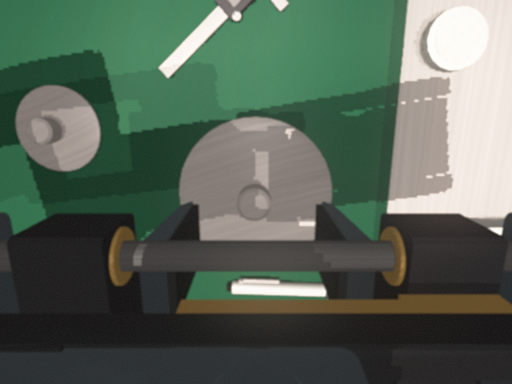

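Lid4 sits flat on jar4, with its knob at (254,202) in the wrist view. Next is lid3.

```bash
python3 -m pendant '-15 10 0 0;-30 18 0 0;-35 22 0 0;-35 22 5 0;-28 17 5 0;-15 9 5 0;-3 2 0 0;0 0 0 0' 0
python3 - <<'E'
from h import *
from rig import r
s,f=wrist(r,'w10');rows(s,(472.3,14.1,110),0)
print(proj(f['intrinsics'],f['T'],[(472.3,14.1,36.5)]))
E
```

```text
clock: 26.85
ee_pos: [479.6, 20.9, 156.1]
tcp_rot: [[0.999, 0.001, -0.043], [0.001, -1.0, 0.0], [-0.043, -0.0, -0.999]]
force: [0.5, 0.3, 0.4]
grip_width: 1.0
t 26.85 pos [479.6  20.9 156.1] F [0.5 0.3 0.4] g 1.0 tilt z [-4.270e-02  4.000e-04 -9.991e-01] yaw 0.05
  tool shift [-5.3  6.8 46.4]
  turn about tool z (rad) 0.001
[[254.68259978 193.20054248]]
```

View pics/w10.png

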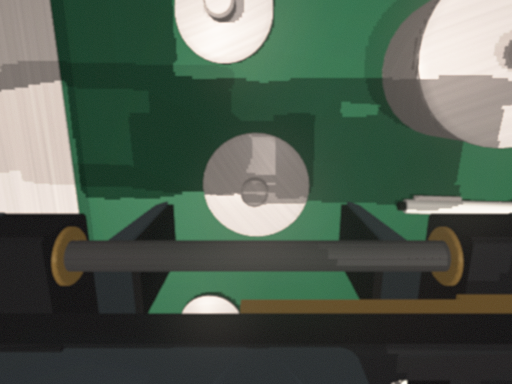

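```bash
python3 -m pendant '-5 7 35 0;0 0 35 0;0 0 20 0;0 0 0 0'
python3 - <<'E'
from h import *
from rig import r
s=r.get_state();rows(s,(472.3,14.3,25),0)
E
```

```text
clock: 27.4
ee_pos: [476.0, 15.5, 64.6]
tcp_rot: [[0.999, 0.003, -0.037], [0.003, -1.0, 0.001], [-0.037, -0.001, -0.999]]
force: [0.4, 0.0, 0.1]
grip_width: 1.003
t 27.4 pos [476.   15.5  64.6] F [0.4 0.  0.1] g 1.003 tilt z [-3.720e-02  8.000e-04 -9.993e-01] yaw 0.18
  tool shift [-2.2  1.2 39.7]
  turn about tool z (rad) 0.003
```

```bash
python3 -m pendant '0 0 -25 0;0 0 -25 0;0 0 -25 0;0 0 -25 0;0 0 -25 0;0 0 -10 0;0 0 0 0' | sed -n 2,3p; python3 -m pendant '0 0 50 0;0 0 50 0;0 0 30 0;0 0 0 0'
python3 - <<'E'
from h import *
from rig import r
s=r.get_state();rows(s,(472.3,14.3,25),0)
E
```

```text
ee_pos: [487.0, 17.3, 209.8]
tcp_rot: [[1.0, 0.006, -0.026], [0.006, -1.0, 0.001], [-0.026, -0.002, -1.0]]
clock: 28.78
ee_pos: [483.0, 17.8, 74.9]
tcp_rot: [[1.0, 0.006, -0.028], [0.006, -1.0, 0.001], [-0.028, -0.002, -1.0]]
force: [0.2, -0.4, 0.2]
grip_width: 1.003
t 28.77 pos [483.   17.8  74.9] F [ 0.2 -0.4  0.2] g 1.003 tilt z [-0.0276  0.0014 -0.9996] yaw 0.35
  tool shift [-9.4  3.5 50.1]
  turn about tool z (rad) 0.006
```

```bash
python3 -m pendant '-5 2 10 0.006;-4 1 12 0;0 0 10 0;0 0 6 0;0 0 0 0'
python3 - <<'E'
from h import *
from rig import r
s=r.get_state();rows(s,(472.3,14.3,24.5),0)
E
```

```text
clock: 29.4
ee_pos: [474.4, 14.6, 37.2]
tcp_rot: [[1.0, -0.0, -0.022], [-0.0, -1.0, 0.001], [-0.022, -0.001, -1.0]]
force: [-0.1, -0.0, 0.5]
grip_width: 1.0
t 29.4 pos [474.4  14.6  37.2] F [-0.1 -0.   0.5] g 1.0 tilt z [-0.0225  0.0014 -0.9997] yaw -0.02
  tool shift [-1.8  0.3 12.7]
  turn about tool z (rad) -0.0
```

```bash
python3 -m pendant '-2 0 6 0;0 0 4 0;0 0 2 0;0 0 0 0'; python3 -m pendant '0 0 0 0;0 0 0 0;0 0 0 0;0 0 0 0;0 0 0 0;0 0 0 0;0 0 0 0;0 0 0 0' 1; python3 -m pendant '0 0 0 0;0 0 0 0'; python3 -m pendant '0 0 -10 0;0 0 -20 0;0 0 -25 0;0 0 -25 0;0 0 -25 0;0 0 -25 0;0 0 -10 0;0 0 0 0'
python3 - <<'E'
from h import *
from rig import r
s,f=wrist(r,'w11');rows(s,(645,-158.5,150),0);lidoff(f,s,52)
E
```

```text
clock: 29.9
ee_pos: [472.7, 14.7, 24.9]
tcp_rot: [[1.0, -0.0, -0.021], [-0.0, -1.0, 0.001], [-0.021, -0.001, -1.0]]
force: [-0.5, -0.0, 0.2]
grip_width: 1.0
clock: 30.9
ee_pos: [472.9, 14.7, 25.3]
tcp_rot: [[1.0, -0.0, -0.02], [-0.0, -1.0, 0.001], [-0.02, -0.001, -1.0]]
force: [-0.5, 0.8, 0.2]
grip_width: 0.257
clock: 31.15
ee_pos: [472.9, 14.7, 25.2]
tcp_rot: [[1.0, -0.0, -0.02], [-0.0, -1.0, 0.001], [-0.02, -0.001, -1.0]]
force: [-0.2, 0.1, 1.0]
grip_width: 0.256
clock: 32.15
ee_pos: [474.9, 14.5, 171.8]
tcp_rot: [[1.0, -0.0, -0.021], [-0.0, -1.0, 0.001], [-0.021, -0.001, -1.0]]
force: [1.1, -0.8, -0.8]
grip_width: 0.259
t 32.15 pos [474.9  14.5 171.8] F [ 1.1 -0.8 -0.8] g 0.259 tilt z [-0.0208  0.0015 -0.9998] yaw -0.02
  tool shift [170.6 172.9  18. ]
  turn about tool z (rad) -0.0
lid centre - TCP [-0.22 -0.73] n 216
```

View pics/w11.png

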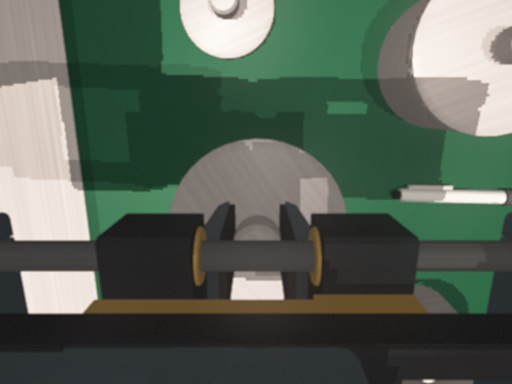

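```bash
python3 -m pendant '10 10 -2 0;20 20 -2 0;25 25 -2 0;25 25 -2 0;25 25 -2 0;25 25 0 0;20 20 0 0;8 8 0 0'; python3 -m pendant '0 0 0 0'|sed -n 1p
python3 - <<'E'
from h import *
from rig import r
s=r.get_state();rows(s,(645,-157.3,120),0)
E
```

```text
clock: 33.2
ee_pos: [637.3, -153.2, 167.3]
tcp_rot: [[0.999, -0.0, -0.035], [-0.0, -1.0, 0.002], [-0.035, -0.002, -0.999]]
force: [0.2, 0.6, -2.3]
grip_width: 0.26
clock: 33.33
t 33.33 pos [ 637.2 -153.7  166.1] F [-0.7  0.1 -2.2] g 0.261 tilt z [-0.0375  0.0028 -0.9993] yaw -0.06
  tool shift [ 9.6  3.7 45.7]
  turn about tool z (rad) -0.001
```

```bash
python3 -m pendant '4 2 8 0;4 1 12 0;0 0 12 0;0 0 10 0;0 0 6 0;0 0 0 0'
python3 - <<'E'
from h import *
from rig import r
s,f=wrist(r,'w12');rows(s,(645.4,-156.9,100),0)
E
```

```text
clock: 34.08
ee_pos: [641.1, -154.0, 113.6]
tcp_rot: [[0.999, 0.001, -0.042], [0.002, -1.0, 0.004], [-0.042, -0.004, -0.999]]
force: [0.3, 0.6, -0.6]
grip_width: 0.264
t 34.08 pos [ 641.1 -154.   113.6] F [ 0.3  0.6 -0.6] g 0.264 tilt z [-0.0416  0.0043 -0.9991] yaw 0.09
  tool shift [ 4.9  3.  13.4]
  turn about tool z (rad) 0.002
```

View pics/w12.png

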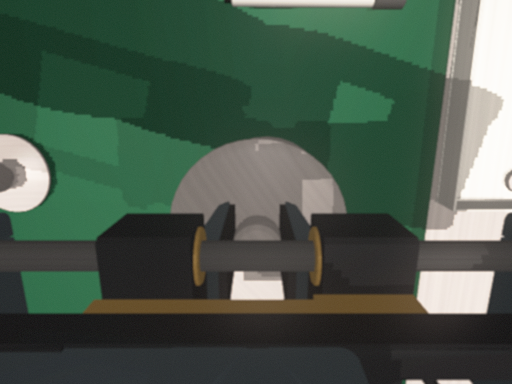

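```bash
python3 -m pendant '5 3 5 0;0 0 4 0;0 0 2 0;0 0 0 0'
python3 - <<'E'
from h import *
from rig import r
s=r.get_state();rows(s,(645.6,-156.9,97),0)
E
```

```text
clock: 34.62
ee_pos: [647.0, -157.6, 103.0]
tcp_rot: [[0.999, 0.001, -0.039], [0.001, -1.0, 0.004], [-0.039, -0.004, -0.999]]
force: [0.1, 0.3, -0.6]
grip_width: 0.258
t 34.62 pos [ 647.  -157.6  103. ] F [ 0.1  0.3 -0.6] g 0.258 tilt z [-0.0387  0.0036 -0.9992] yaw 0.07
  tool shift [-1.1 -0.6  6. ]
  turn about tool z (rad) 0.001
```

```bash
python3 -m pendant '-1 -0.5 2.5 0;0 0 0 0'|head -4;python3 -m pendant '0 0 2.5 0;0 0 0 0'|head -4;python3 -m pendant '0 0 2 0;0 0 0 0'|head -4;python3 -m pendant '0 0 1.5 0;0 0 0 0'|head -4
```

```text
clock: 34.88
ee_pos: [645.8, -157.0, 100.5]
tcp_rot: [[0.999, 0.001, -0.039], [0.001, -1.0, 0.004], [-0.039, -0.004, -0.999]]
force: [0.5, -0.2, -0.9]
clock: 35.12
ee_pos: [645.7, -157.0, 98.0]
tcp_rot: [[0.999, 0.001, -0.038], [0.001, -1.0, 0.004], [-0.038, -0.004, -0.999]]
force: [-0.4, 0.2, -1.7]
clock: 35.38
ee_pos: [645.6, -157.0, 95.9]
tcp_rot: [[0.999, 0.001, -0.038], [0.001, -1.0, 0.004], [-0.038, -0.004, -0.999]]
force: [-0.7, 0.4, -1.0]
clock: 35.62
ee_pos: [645.7, -157.0, 94.3]
tcp_rot: [[0.999, 0.001, -0.038], [0.001, -1.0, 0.003], [-0.038, -0.004, -0.999]]
force: [-0.3, -0.7, -1.4]
```

```bash
python3 -m pendant '0 0 0.5 0;0 0 0 0'|head -4; python3 -m pendant '0 0 0 0;0 0 0 0;0 0 0 0;0 0 0 0;0 0 0 0' 0.3; python3 -m pendant '0 0 -8 0;0 0 -20 0;0 0 -25 0;0 0 -25 0;0 0 -20 0;0 0 0 0'
python3 - <<'E'
from h import *
from rig import r
s,f=wrist(r,'w13');rows(s,(423.2,-141,150),0)
f=r.grab_frame('side');cv2.imwrite('pics/s13.png',cv2.resize(cv2.cvtColor(f['img'],cv2.COLOR_RGB2BGR)[110:260,130:310],None,fx=4,fy=4,interpolation=cv2.INTER_CUBIC))
E
```

```text
clock: 35.88
ee_pos: [645.7, -157.0, 94.1]
tcp_rot: [[0.999, 0.001, -0.038], [0.001, -1.0, 0.003], [-0.038, -0.003, -0.999]]
force: [0.0, 0.2, -0.6]
clock: 36.5
ee_pos: [646.2, -157.1, 94.8]
tcp_rot: [[0.999, 0.001, -0.036], [0.001, -1.0, 0.003], [-0.036, -0.003, -0.999]]
force: [-0.2, 0.4, 0.1]
grip_width: 0.697
clock: 37.25
ee_pos: [650.3, -157.5, 198.2]
tcp_rot: [[0.999, 0.001, -0.034], [0.001, -1.0, 0.002], [-0.034, -0.003, -0.999]]
force: [-0.1, -0.4, 0.6]
grip_width: 0.697
t 37.25 pos [ 650.3 -157.5  198.2] F [-0.1 -0.4  0.6] g 0.697 tilt z [-0.0343  0.0025 -0.9994] yaw 0.07
  tool shift [-225.3  -16.7   56. ]
  turn about tool z (rad) 0.001
```

View pics/s13.png

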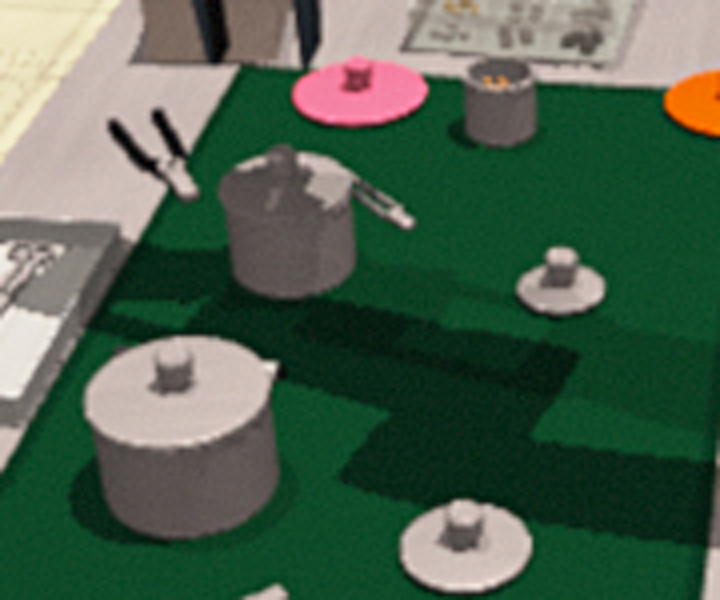

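View pics/w13.png

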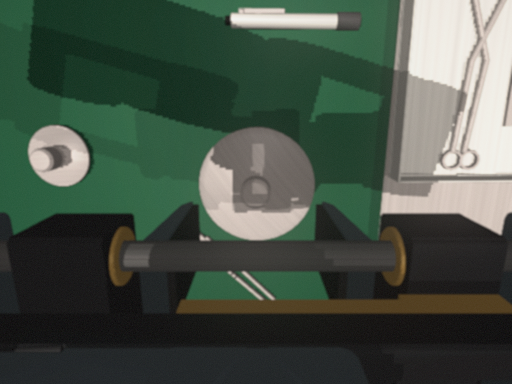

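Lids 4 and 3 look flat in the side view, with knobs at about (173,365) and (283,165) in the crop. Next is lid1.

```bash
python3 -m pendant '-15 0 0 0;-30 -2 5 0;-35 -3 5 0;-40 -3 5 0;-40 -3 5 0;-30 -2 5 0;-20 -2 5 0;-8 0 0 0' 0;python3 -m pendant '0 0 0 0'|sed -n 1p
python3 - <<'E'
from h import *
from rig import r
s,f=wrist(r,'w14');rows(s,(423.2,-141,110),0)
print(proj(f['intrinsics'],f['T'],[(423.2,-141,36.5)]))
E
```

```text
clock: 38.35
ee_pos: [417.2, -139.8, 164.4]
tcp_rot: [[0.998, 0.002, -0.057], [0.002, -1.0, 0.009], [-0.057, -0.009, -0.998]]
force: [0.3, 0.1, -0.1]
grip_width: 0.995
clock: 38.48
t 38.48 pos [ 417.1 -139.8  164.2] F [-0.2 -0.6  0.2] g 0.997 tilt z [-0.0576  0.0093 -0.9983] yaw 0.11
  tool shift [ 9.2  1.7 53.7]
  turn about tool z (rad) 0.002
[[271.79083125 186.4455522 ]]
```

View pics/w14.png

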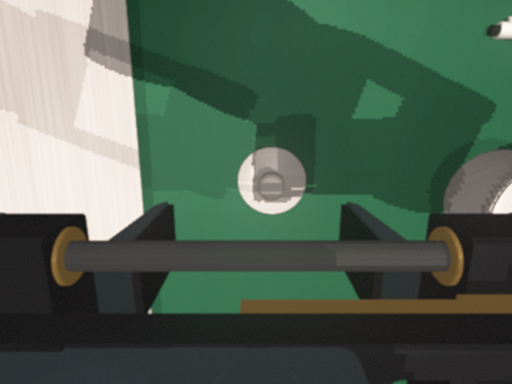

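```bash
python3 -m pendant '0 0 -25 0;0 0 -25 0;0 0 -25 0;0 0 -25 0;0 0 -25 0;0 0 -10 0;0 0 0 0' | sed -n 2,3p; python3 -m pendant '0 0 30 0;0 0 30 0;0 0 30 0;0 0 30 0;0 0 30 0;0 0 20 0;0 0 0 0'
python3 - <<'E'
from h import *
from rig import r
s=r.get_state();rows(s,(423.2,-141,110),0)
E
```

```text
ee_pos: [431.9, -142.1, 302.0]
tcp_rot: [[0.998, 0.003, -0.056], [0.004, -1.0, 0.009], [-0.056, -0.009, -0.998]]
clock: 40.28
ee_pos: [418.6, -138.8, 120.3]
tcp_rot: [[0.998, 0.003, -0.067], [0.004, -1.0, 0.013], [-0.067, -0.014, -0.998]]
force: [-0.7, -0.5, 0.3]
grip_width: 0.998
t 40.27 pos [ 418.6 -138.8  120.3] F [-0.7 -0.5  0.3] g 0.998 tilt z [-0.0667  0.0133 -0.9977] yaw 0.24
  tool shift [5.3 2.3 9.9]
  turn about tool z (rad) 0.004
```

```bash
python3 -m pendant '4 2 10 0.004;0 0 14 0;0 0 14 0;0 0 14 0;0 0 10 0;0 0 5 0;0 0 0 0'
python3 - <<'E'
from h import *
from rig import r
s=r.get_state();rows(s,(422.9,-140.8,25.5),0)
E
```

```text
clock: 41.15
ee_pos: [422.6, -141.6, 52.1]
tcp_rot: [[0.998, -0.001, -0.059], [-0.001, -1.0, 0.011], [-0.059, -0.011, -0.998]]
force: [0.0, -0.1, 0.6]
grip_width: 1.003
t 41.15 pos [ 422.6 -141.6   52.1] F [ 0.  -0.1  0.6] g 1.003 tilt z [-0.0591  0.0106 -0.9982] yaw -0.04
  tool shift [ 1.9 -0.5 26.6]
  turn about tool z (rad) -0.001
```

```bash
python3 -m pendant '1 -0.5 8 0;1 0 9 0;0 0 6 0;0 0 3 0;0 0 0 0'
python3 - <<'E'
from h import *
from rig import r
s=r.get_state();rows(s,(422.9,-140.8,25.5),0)
E
```

```text
clock: 41.78
ee_pos: [423.7, -141.0, 24.8]
tcp_rot: [[0.998, -0.001, -0.058], [-0.001, -1.0, 0.01], [-0.058, -0.01, -0.998]]
force: [0.6, -0.8, -0.6]
grip_width: 0.999
t 41.77 pos [ 423.7 -141.    24.8] F [ 0.6 -0.8 -0.6] g 0.999 tilt z [-0.0577  0.0102 -0.9983] yaw -0.04
  tool shift [-0.9 -0.2 -0.7]
  turn about tool z (rad) -0.001
```

```bash
python3 -m pendant '-0.8 0 0 0;0 0 0 0;0 0 0 0;0 0 0 0;0 0 0 0;0 0 0 0;0 0 0 0;0 0 0 0' 1; python3 -m pendant '0 0 0 0;0 0 0 0'|tail -1; python3 -m pendant '0 0 -8 0;0 0 -14 0;0 0 -16 0;0 0 -16 0;0 0 -16 0;0 0 -16 0;0 0 -16 0;0 0 -8 0'; python3 -m pendant '0 0 0 0'|head -1
python3 - <<'E'
from h import *
from rig import r
s,f=wrist(r,'w15');rows(s,(513.5,-400.5,140),0);lidoff(f,s,34)
E
```

```text
clock: 42.78
ee_pos: [423.4, -141.1, 25.5]
tcp_rot: [[0.998, -0.001, -0.056], [-0.001, -1.0, 0.01], [-0.056, -0.01, -0.998]]
force: [-0.2, 1.0, 1.4]
grip_width: 0.262
grip_width: 0.262
clock: 44.02
ee_pos: [429.1, -142.0, 140.9]
tcp_rot: [[0.998, -0.001, -0.057], [-0.001, -1.0, 0.01], [-0.057, -0.01, -0.998]]
force: [-0.4, 0.2, -1.4]
grip_width: 0.261
clock: 44.15
t 44.15 pos [ 429.3 -142.1  141.4] F [-0.3  0.6 -0.3] g 0.264 tilt z [-0.0556  0.0093 -0.9984] yaw -0.05
  tool shift [ 84.3 258.3  -5.7]
  turn about tool z (rad) -0.001
lid centre - TCP [ 0.08 -0.67] n 125
```

View pics/w15.png

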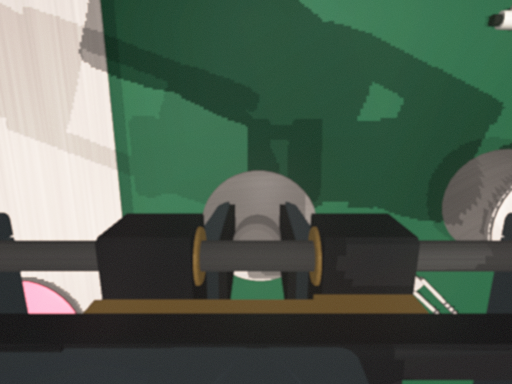

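```bash
python3 -m pendant '3 10 0 0;5 16 0 0;6 20 0 0;6 20 0 0;6 20 0 0;6 20 0 0;6 20 0 0;6 20 0 0'|head -3;python3 -m pendant '6 20 0 0;6 20 0 0;6 20 0 0;6 18 0 0;4 14 0 0;3 8 0 0;0 0 0 0'
python3 - <<'E'
from h import *
from rig import r
s,f=wrist(r,'w16');rows(s,(513.5,-400.5,100),0)
E
```

```text
clock: 45.2
ee_pos: [474.9, -298.9, 134.6]
tcp_rot: [[0.998, -0.002, -0.059], [-0.001, -1.0, 0.01], [-0.059, -0.01, -0.998]]
clock: 46.08
ee_pos: [507.2, -408.2, 130.2]
tcp_rot: [[0.998, -0.003, -0.06], [-0.003, -1.0, 0.011], [-0.06, -0.011, -0.998]]
force: [0.8, 0.4, -0.8]
grip_width: 0.259
t 46.08 pos [ 507.2 -408.2  130.2] F [ 0.8  0.4 -0.8] g 0.259 tilt z [-0.0599  0.0112 -0.9981] yaw -0.16
  tool shift [ 8.1 -7.3 29.9]
  turn about tool z (rad) -0.003
```

View pics/w16.png

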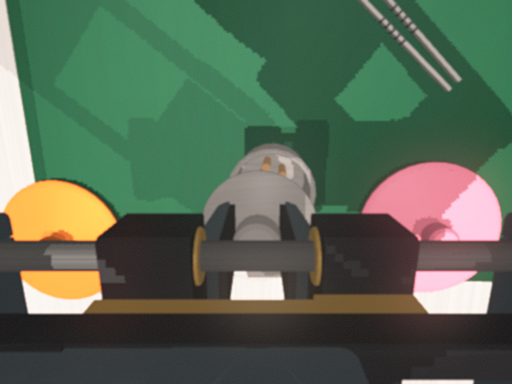

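Run:
```python
from h import *
f=np.load('pics/w16.npy',allow_pickle=True).item();K,T=f['intrinsics'],f['T']
m=fg(f['img']);m[212:]=0;cs,_=cv2.findContours(m,cv2.RETR_EXTERNAL,cv2.CHAIN_APPROX_NONE)
P=np.vstack([c[:,0] for c in cs]);P=P[(P[:,1]<185)&(P[:,0]>225)&(P[:,0]<325)]
W=cast(K,T,P,60)[:,:2];c=np.array([513.5,-400.5])
for tol in (8,6,4,3,2,2):
    q=W[abs(np.hypot(*(W-c).T)-32)<tol]; c=least_squares(lambda c:np.hypot(*(q-c).T)-32,c,loss='soft_l1').x
    print(c.round(2),len(q))
im=cv2.imread('pics/w16.png');t=np.linspace(0,6.3,60)
cv2.polylines(im,[proj(K,T,np.c_[c[0]+32*np.cos(t),c[1]+32*np.sin(t),0*t+60]).round().astype(int)],True,(0,0,255),1)
cv2.imwrite('pics/w16o.png',cv2.resize(im[110:240,190:350],None,fx=4,fy=4))
```

```text
[ 513.24 -397.49] 111
[ 513.24 -397.49] 111
[ 513.24 -397.49] 111
[ 513.24 -397.49] 111
[ 513.24 -397.49] 111
[ 513.24 -397.49] 111
```

View pics/w16o.png

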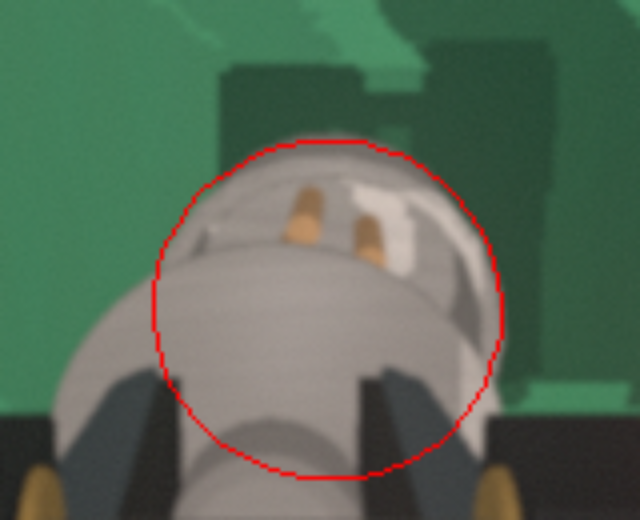

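Run:
```python
from h import *
f=np.load('pics/w16.npy',allow_pickle=True).item();K,T=f['intrinsics'],f['T']
m=fg(f['img']);m[212:]=0;cs,_=cv2.findContours(m,cv2.RETR_EXTERNAL,cv2.CHAIN_APPROX_NONE)
P=np.vstack([c[:,0] for c in cs]);P=P[(P[:,1]<165)&(P[:,0]>225)&(P[:,0]<325)]
W=cast(K,T,P,0)[:,:2];c=np.array([513.5,-400.5])
for tol in (8,6,4,3,2,2):
    q=W[abs(np.hypot(*(W-c).T)-32)<tol]; c=least_squares(lambda c:np.hypot(*(q-c).T)-32,c,loss='soft_l1').x
    print(c.round(2),len(q))
im=cv2.resize(cv2.imread('pics/w16.png'),None,fx=4,fy=4,interpolation=cv2.INTER_CUBIC);t=np.linspace(0,6.3,60)
for z in (0,60):cv2.polylines(im,[((proj(K,T,np.c_[c[0]+32*np.cos(t),c[1]+32*np.sin(t),0*t+z])+.5)*4).round().astype(int)],True,(0,0,255) if z else (255,255,0),1)
cv2.imwrite('pics/w16o2.png',im[440:960,760:1400])
```

```text
[ 512.7  -401.88] 74
[ 512.7  -401.88] 74
[ 512.7  -401.88] 74
[ 512.7  -401.88] 74
[ 512.75 -401.89] 73
[ 512.75 -401.89] 73
```

View pics/w16o2.png

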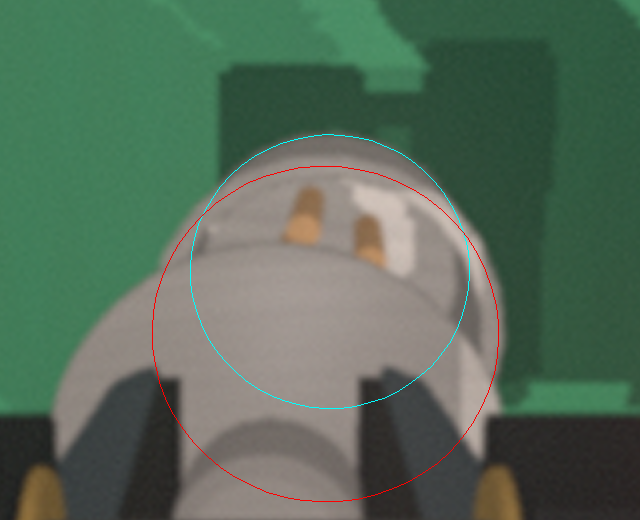

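The jar1 estimates agree at about (513.4,−400.6).

```bash
python3 -m pendant '4 -4 6 -0.003;4 -3 8 0;0 0 8 0;0 0 6 0;0 0 2 0;0 0 0 0'
python3 - <<'E'
from h import *
from rig import r
s=r.get_state();rows(s,(514,-400.1,86),0)
E
```

```text
clock: 46.88
ee_pos: [513.2, -397.6, 97.5]
tcp_rot: [[0.998, 0.002, -0.062], [0.003, -1.0, 0.013], [-0.062, -0.013, -0.998]]
force: [-0.3, 0.4, -0.5]
grip_width: 0.262
t 46.88 pos [ 513.2 -397.6   97.5] F [-0.3  0.4 -0.5] g 0.262 tilt z [-0.0617  0.0129 -0.998 ] yaw 0.16
  tool shift [ 1.5  2.7 11.4]
  turn about tool z (rad) 0.003
```

```bash
python3 -m pendant '1.5 2.5 3 0;0 0 3 0;0 0 2 0;0 0 0 0'
python3 - <<'E'
from h import *
from rig import r
s=r.get_state();rows(s,(514,-400.1,82),0)
E
```

```text
clock: 47.38
ee_pos: [514.4, -400.7, 89.4]
tcp_rot: [[0.998, 0.001, -0.061], [0.002, -1.0, 0.012], [-0.061, -0.012, -0.998]]
force: [-0.1, -0.1, -0.3]
grip_width: 0.26
t 47.38 pos [ 514.4 -400.7   89.4] F [-0.1 -0.1 -0.3] g 0.26 tilt z [-0.0607  0.0122 -0.9981] yaw 0.13
  tool shift [ 0.  -0.5  7.4]
  turn about tool z (rad) 0.002
```

```bash
python3 -m pendant '0 -0.5 2.5 0;0 0 0 0'|head -4;python3 -m pendant '0 0 2.5 0;0 0 0 0'|head -4;python3 -m pendant '0 0 2 0;0 0 0 0'|head -4;python3 -m pendant '0 0 1.5 0;0 0 0 0'|head -4
```

```text
clock: 47.62
ee_pos: [514.3, -400.1, 86.8]
tcp_rot: [[0.998, 0.002, -0.061], [0.002, -1.0, 0.012], [-0.061, -0.012, -0.998]]
force: [-0.5, -0.2, -0.2]
clock: 47.88
ee_pos: [514.2, -400.0, 84.2]
tcp_rot: [[0.998, 0.002, -0.061], [0.002, -1.0, 0.012], [-0.061, -0.012, -0.998]]
force: [-0.2, -0.4, -0.3]
clock: 48.12
ee_pos: [514.0, -400.0, 82.0]
tcp_rot: [[0.998, 0.002, -0.061], [0.002, -1.0, 0.012], [-0.061, -0.012, -0.998]]
force: [0.0, 0.7, -0.5]
clock: 48.38
ee_pos: [514.0, -400.0, 80.5]
tcp_rot: [[0.998, 0.002, -0.061], [0.002, -1.0, 0.012], [-0.06, -0.012, -0.998]]
force: [0.5, 0.1, -0.6]
```

```bash
python3 -m pendant '0 0 1 0;0 0 0 0'|head -4; python3 -m pendant '0 0 0 0;0 0 0 0;0 0 0 0;0 0 0 0;0 0 0 0' 0.4; python3 -m pendant '0 0 -8 0;0 0 -14 0;0 0 -16 0;0 0 -16 0;0 0 -16 0;0 0 -16 0;0 0 -8 0;0 0 0 0'
python3 - <<'E'
from h import *
from rig import r
s,f=wrist(r,'w17');rows(s,(444.5,171.2,150),0)
f=r.grab_frame('side');cv2.imwrite('pics/s17.png',cv2.resize(cv2.cvtColor(f['img'],cv2.COLOR_RGB2BGR)[110:260,130:310],None,fx=4,fy=4,interpolation=cv2.INTER_CUBIC))
E
```

```text
clock: 48.62
ee_pos: [514.1, -400.2, 79.8]
tcp_rot: [[0.998, 0.002, -0.06], [0.002, -1.0, 0.012], [-0.06, -0.012, -0.998]]
force: [-0.3, 0.0, 0.8]
clock: 49.25
ee_pos: [514.1, -400.2, 79.8]
tcp_rot: [[0.998, 0.002, -0.06], [0.002, -1.0, 0.011], [-0.06, -0.012, -0.998]]
force: [-0.2, -0.3, 0.6]
grip_width: 0.599
clock: 50.25
ee_pos: [520.9, -401.9, 182.7]
tcp_rot: [[0.998, 0.002, -0.056], [0.002, -1.0, 0.009], [-0.056, -0.009, -0.998]]
force: [0.7, -0.6, -0.7]
grip_width: 0.6
t 50.25 pos [ 520.9 -401.9  182.7] F [ 0.7 -0.6 -0.7] g 0.6 tilt z [-0.0563  0.0087 -0.9984] yaw 0.13
  tool shift [ -73.2 -572.9   41.9]
  turn about tool z (rad) 0.002
```

View pics/s17.png

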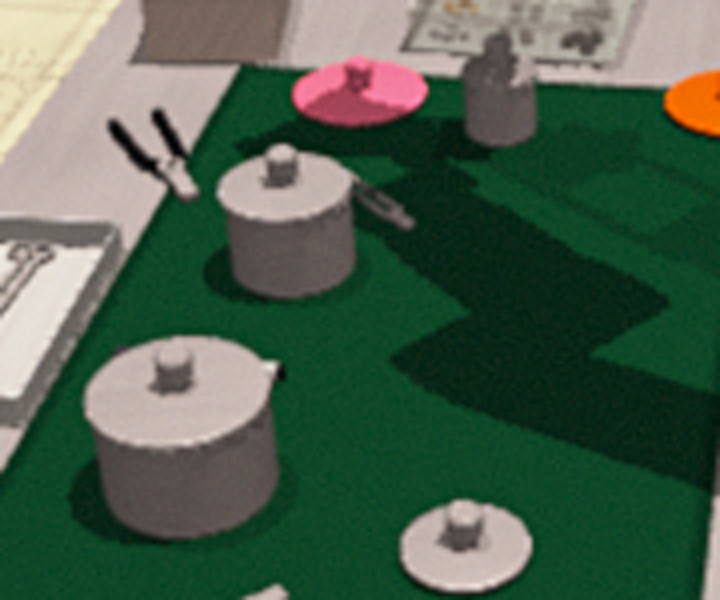

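View pics/w17.png

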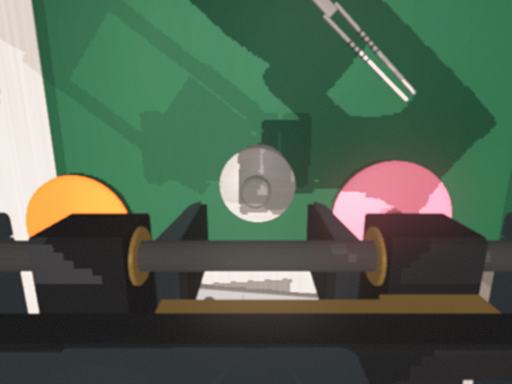

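Lid1 is flat on jar1, with its knob at (256,191) in the wrist view. Next is lid2.

```bash
python3 -m pendant '-2 -15 0 0;-4 -30 0 0;-5 -40 0 0;-5 -40 0 0;-5 -40 0 0;-5 -40 0 0;-5 -40 0 0;-5 -40 0 0' 0|head -3;python3 -m pendant '-5 -40 0 0;-5 -40 0 0;-5 -40 0 0;-5 -40 0 0;-5 -40 0 0;-4 -25 0 0;-2 -10 0 0;0 0 0 0'
python3 - <<'E'
from h import *
from rig import r
s=r.get_state();rows(s,(444.5,171.2,130),0)
E
```

```text
clock: 51.35
ee_pos: [477.5, -102.6, 182.2]
tcp_rot: [[0.998, -0.002, -0.068], [-0.001, -1.0, 0.019], [-0.068, -0.018, -0.997]]
clock: 52.35
ee_pos: [435.6, 145.3, 185.9]
tcp_rot: [[0.997, 0.004, -0.078], [0.006, -1.0, 0.019], [-0.078, -0.02, -0.997]]
force: [0.9, -0.6, -0.1]
grip_width: 1.0
t 52.35 pos [435.6 145.3 185.9] F [ 0.9 -0.6 -0.1] g 1.0 tilt z [-0.0783  0.0191 -0.9967] yaw 0.33
  tool shift [ 13.4 -24.8  55.5]
  turn about tool z (rad) 0.006
```

```bash
python3 -m pendant '4 -8 6 0.006;5 -10 10 0;3 -6 12 0;0 0 12 0;0 0 10 0;0 0 5 0;0 0 0 0'
python3 - <<'E'
from h import *
from rig import r
s,f=wrist(r,'w18');rows(s,(444.3,171.2,60),0)
print(proj(f['intrinsics'],f['T'],[(444.5,171.2,36.5)]))
E
```

```text
clock: 53.22
ee_pos: [443.3, 169.3, 125.1]
tcp_rot: [[0.997, -0.006, -0.081], [-0.004, -1.0, 0.017], [-0.082, -0.017, -0.997]]
force: [0.1, -0.2, 0.0]
grip_width: 1.003
t 53.23 pos [443.3 169.3 125.1] F [ 0.1 -0.2  0. ] g 1.003 tilt z [-0.0815  0.0174 -0.9965] yaw -0.25
  tool shift [ 6.3 -0.8 64.9]
  turn about tool z (rad) -0.004
[[267.69580066 194.44716652]]
```

View pics/w18.png

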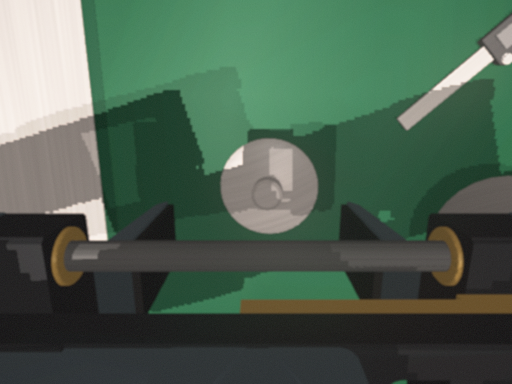

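```bash
python3 -m pendant '2 -1 8 -0.004;2 0 14 0;1 0 14 0;0 0 14 0;0 0 10 0;0 0 4 0;0 0 0 0'
python3 - <<'E'
from h import *
from rig import r
s=r.get_state();rows(s,(444.1,171.4,25.5),0)
E
```

```text
clock: 54.15
ee_pos: [443.5, 171.5, 56.6]
tcp_rot: [[0.997, -0.002, -0.081], [-0.0, -1.0, 0.018], [-0.081, -0.017, -0.997]]
force: [-0.1, 0.1, -0.1]
grip_width: 1.001
t 54.15 pos [443.5 171.5  56.6] F [-0.1  0.1 -0.1] g 1.001 tilt z [-0.0809  0.0175 -0.9966] yaw -0.01
  tool shift [ 3.1  0.7 31. ]
  turn about tool z (rad) -0.0
```

```bash
python3 -m pendant '1 0.5 9 0;2 0 10 0;0 0 8 0;0 0 3 0;0 0 0 0'
python3 - <<'E'
from h import *
from rig import r
s=r.get_state();rows(s,(444.1,171.4,25.5),0)
E
```

```text
clock: 54.78
ee_pos: [444.7, 171.8, 24.8]
tcp_rot: [[0.997, -0.002, -0.08], [-0.0, -1.0, 0.018], [-0.08, -0.018, -0.997]]
force: [0.3, 0.4, 0.3]
grip_width: 0.997
t 54.77 pos [444.7 171.8  24.8] F [0.3 0.4 0.3] g 0.997 tilt z [-0.0795  0.018  -0.9967] yaw -0.01
  tool shift [-0.7  0.3 -0.6]
  turn about tool z (rad) -0.0
```

```bash
python3 -m pendant '-0.7 0.3 -0.5 0;0 0 0 0;0 0 0 0;0 0 0 0;0 0 0 0;0 0 0 0;0 0 0 0;0 0 0 0' 1; python3 -m pendant '0 0 0 0;0 0 0 0'|tail -1; python3 -m pendant '0 0 -8 0;0 0 -14 0;0 0 -16 0;0 0 -16 0;0 0 -16 0;0 0 -16 0;0 0 -16 0;0 0 -8 0'; python3 -m pendant '0 0 0 0'|head -1
python3 - <<'E'
from h import *
from rig import r
s,f=wrist(r,'w19');rows(s,(530.4,407.5,140),0);lidoff(f,s,43)
f=r.grab_frame('side');cv2.imwrite('pics/s19.png',cv2.resize(cv2.cvtColor(f['img'],cv2.COLOR_RGB2BGR)[170:340,130:330],None,fx=3.5,fy=3.5,interpolation=cv2.INTER_CUBIC))
E
```

```text
clock: 55.78
ee_pos: [444.6, 171.6, 26.3]
tcp_rot: [[0.997, -0.002, -0.078], [-0.0, -1.0, 0.019], [-0.078, -0.019, -0.997]]
force: [-0.0, 0.7, 1.1]
grip_width: 0.261
grip_width: 0.267
clock: 57.02
ee_pos: [453.9, 169.4, 144.6]
tcp_rot: [[0.997, -0.002, -0.074], [-0.0, -1.0, 0.019], [-0.074, -0.019, -0.997]]
force: [0.6, -0.4, -0.5]
grip_width: 0.26
clock: 57.15
t 57.15 pos [454.2 169.4 145.4] F [ 0.   0.1 -1.9] g 0.263 tilt z [-0.0729  0.0199 -0.9971] yaw -0.01
  tool shift [  76.4 -238.     4.6]
  turn about tool z (rad) -0.0
lid centre - TCP [ 0.   -0.62] n 169
```

View pics/w19.png

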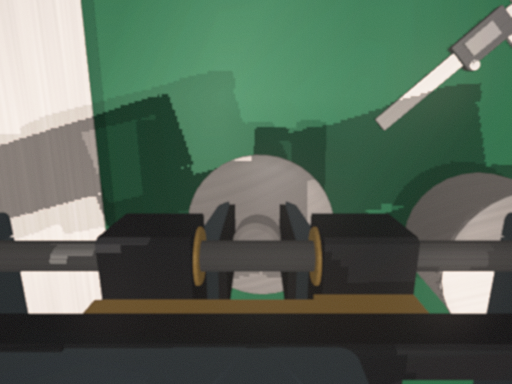

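View pics/s19.png

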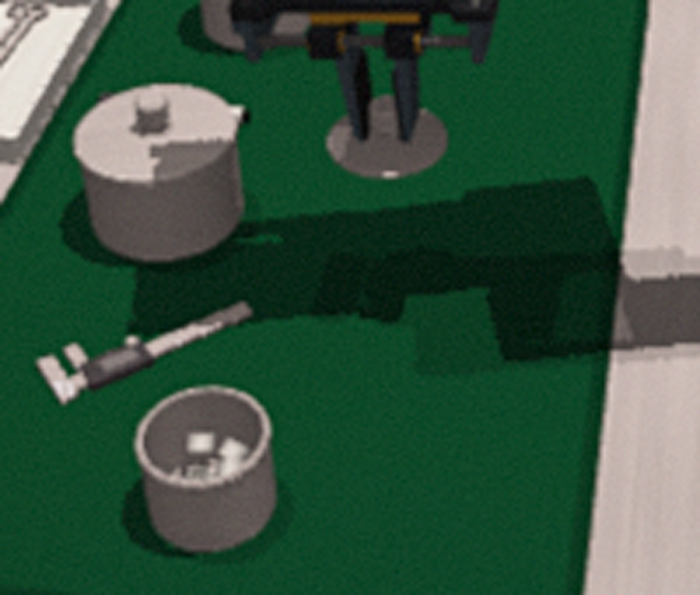

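```bash
python3 -m pendant '4 -10 0 0;6 -18 0 0;7 -20 0 0;7 -20 0 0;7 -20 0 0;7 -20 0 0;6 -14 0 0;0 0 0 0'
python3 - <<'E'
from h import *
from rig import r
s,f=wrist(r,'w20');rows(s,(530.4,407.5,140),0)
K,T=f['intrinsics'],f['T']
im=cv2.imread('pics/w20.png');t=np.linspace(0,6.3,60)
for z in (0,66): cv2.polylines(im,[proj(K,T,np.c_[530.4+41*np.cos(t),407.5+41*np.sin(t),0*t+z]).round().astype(int)],True,(0,0,255),1)
cv2.imwrite('pics/w20o.png',im)
E
```

```text
clock: 58.25
ee_pos: [500.2, 303.0, 140.5]
tcp_rot: [[0.997, 0.001, -0.078], [0.003, -1.0, 0.019], [-0.078, -0.019, -0.997]]
force: [-0.7, -0.1, -1.4]
grip_width: 0.263
t 58.25 pos [500.2 303.  140.5] F [-0.7 -0.1 -1.4] g 0.263 tilt z [-0.0778  0.0188 -0.9968] yaw 0.16
  tool shift [ 3.040e+01 -1.044e+02  1.000e-01]
  turn about tool z (rad) 0.003
```

View pics/w20o.png

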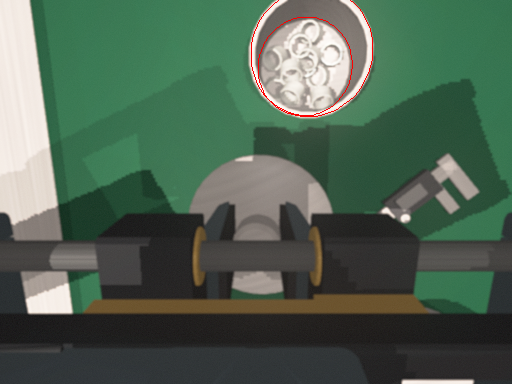

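Jar2's rim matches the drawn circle to within 1 px.

```bash
python3 -m pendant '3 -10 0 0.003;5 -18 0 0;5 -20 0 0;5 -20 0 0;5 -16 0 0;2 -8 0 0;0 0 0 0'
python3 - <<'E'
from h import *
from rig import r
s=r.get_state();rows(s,(530.9,408,105),0)
E
```

```text
clock: 59.18
ee_pos: [526.6, 399.9, 140.5]
tcp_rot: [[0.997, -0.005, -0.078], [-0.003, -1.0, 0.02], [-0.078, -0.019, -0.997]]
force: [0.3, 0.3, -0.4]
grip_width: 0.263
t 59.17 pos [526.6 399.9 140.5] F [ 0.3  0.3 -0.4] g 0.263 tilt z [-0.0778  0.0197 -0.9968] yaw -0.18
  tool shift [ 7.  -7.4 35.2]
  turn about tool z (rad) -0.003
```

```bash
python3 -m pendant '4 -5 6 -0.003;3 -3 10 0;0 0 10 0;0 0 6 0;0 0 3 0;0 0 0 0'
python3 - <<'E'
from h import *
from rig import r
s=r.get_state();rows(s,(531,408,95),0)
E
```

```text
clock: 59.92
ee_pos: [530.5, 407.1, 102.0]
tcp_rot: [[0.997, -0.003, -0.08], [-0.001, -1.0, 0.018], [-0.08, -0.017, -0.997]]
force: [-0.0, -0.8, -0.8]
grip_width: 0.266
t 59.92 pos [530.5 407.1 102. ] F [-0.  -0.8 -0.8] g 0.266 tilt z [-0.08    0.0177 -0.9966] yaw -0.08
  tool shift [ 1.1 -0.8  6.9]
  turn about tool z (rad) -0.001
```

```bash
python3 -m pendant '1 -0.8 4 0;0 0 2 0;0 0 0 0'|head -4;python3 -m pendant '0 0 2.5 0;0 0 0 0'|head -4;python3 -m pendant '0 0 2.5 0;0 0 0 0'|head -4;python3 -m pendant '0 0 2 0;0 0 0 0'|head -4
```

```text
clock: 60.3
ee_pos: [531.4, 408.3, 96.2]
tcp_rot: [[0.997, -0.003, -0.079], [-0.002, -1.0, 0.019], [-0.079, -0.018, -0.997]]
force: [0.4, -0.1, -0.3]
clock: 60.55
ee_pos: [531.3, 408.4, 93.8]
tcp_rot: [[0.997, -0.003, -0.079], [-0.002, -1.0, 0.019], [-0.079, -0.019, -0.997]]
force: [-0.4, -0.3, -1.6]
clock: 60.8
ee_pos: [531.0, 408.4, 91.2]
tcp_rot: [[0.997, -0.003, -0.078], [-0.002, -1.0, 0.019], [-0.079, -0.019, -0.997]]
force: [0.3, 0.2, -0.9]
clock: 61.05
ee_pos: [530.9, 408.5, 89.0]
tcp_rot: [[0.997, -0.003, -0.078], [-0.002, -1.0, 0.019], [-0.078, -0.019, -0.997]]
force: [0.3, -0.9, -1.6]
```

```bash
python3 -m pendant '0 0 2 0;0 0 0 0'|head -4; python3 -m pendant '0 0 1 0;0 0 0 0'|head -4
python3 - <<'E'
from h import *
from rig import r
f=r.grab_frame('side');cv2.imwrite('pics/s21.png',cv2.resize(cv2.cvtColor(f['img'],cv2.COLOR_RGB2BGR)[230:340,130:260],None,fx=5,fy=5,interpolation=cv2.INTER_CUBIC))
E
```

```text
clock: 61.3
ee_pos: [530.8, 408.5, 86.9]
tcp_rot: [[0.997, -0.003, -0.078], [-0.002, -1.0, 0.019], [-0.078, -0.019, -0.997]]
force: [0.8, -0.8, -0.7]
clock: 61.55
ee_pos: [530.8, 408.7, 86.5]
tcp_rot: [[0.997, -0.003, -0.078], [-0.001, -1.0, 0.019], [-0.078, -0.019, -0.997]]
force: [0.1, 0.7, -1.1]
```

View pics/s21.png

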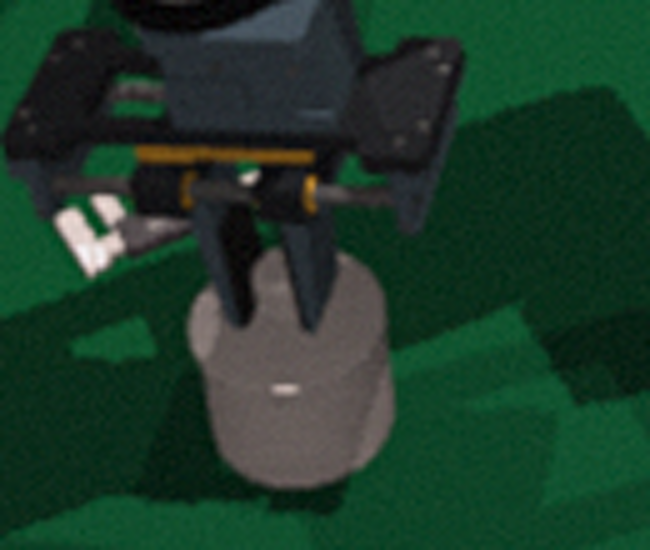

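Lid2 covers the mouth of jar2 and I feel contact, so I let go.

```bash
python3 -m pendant '0 0 0 0;0 0 0 0;0 0 0 0;0 0 0 0;0 0 0 0' 0.4; python3 -m pendant '0 0 -6 0;0 0 -12 0;0 0 -16 0;0 0 -16 0;0 0 -16 0;0 0 -16 0;0 0 -16 0;0 0 -6 0'
python3 - <<'E'
from h import *
from rig import r
s,f=wrist(r,'w22')
f=r.grab_frame('side');cv2.imwrite('pics/s22.png',cv2.resize(cv2.cvtColor(f['img'],cv2.COLOR_RGB2BGR)[110:340,110:330],None,fx=2.6,fy=2.6,interpolation=cv2.INTER_CUBIC))
E
```

```text
clock: 62.22
ee_pos: [531.0, 408.9, 86.5]
tcp_rot: [[0.997, -0.003, -0.077], [-0.002, -1.0, 0.02], [-0.077, -0.02, -0.997]]
force: [0.4, -0.4, -0.1]
grip_width: 0.599
clock: 63.22
ee_pos: [540.3, 407.0, 199.5]
tcp_rot: [[0.997, -0.003, -0.074], [-0.002, -1.0, 0.022], [-0.074, -0.022, -0.997]]
force: [0.3, -1.1, -0.1]
grip_width: 0.597
```

View pics/s22.png

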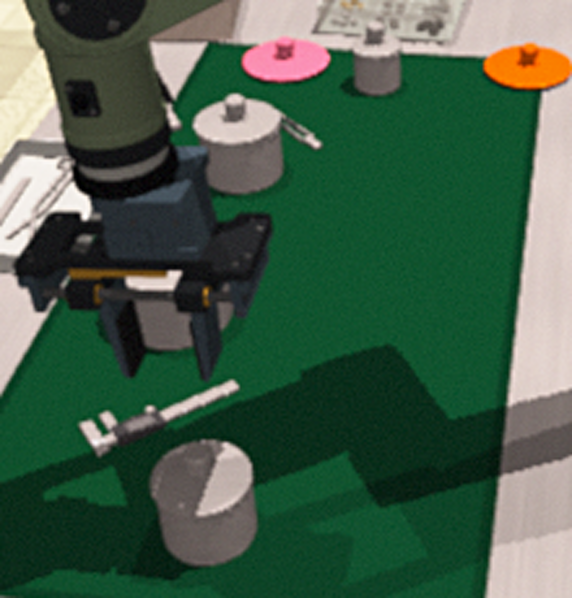

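```bash
python3 -m pendant '-10 0 -10 0;-25 8 -10 0;-35 12 0 0;-35 12 0 0;-35 12 0 0;-35 12 0 0;-15 5 0 0;0 0 0 0'
python3 - <<'E'
from h import *
from rig import r
print(r.get_state()['clock'])
S={'jar1':(34,60,34,512,-400),'jar2':(43,66,41,529,406),'jar3':(52,74,50,644,-158),'jar4':(62,80,60,645.5,123)}
for nm in ('top','side'):
    f=r.grab_frame(nm);K,T=f['intrinsics'],f['T']
    cv2.imwrite(f'pics/{nm}F.png',cv2.cvtColor(f['img'],cv2.COLOR_RGB2BGR))
    m=fg(f['img']);cs,_=cv2.findContours(m,cv2.RETR_LIST,cv2.CHAIN_APPROX_NONE);P=np.vstack([c[:,0] for c in cs])
    for n,(R,z,_,x,y) in S.items():
        W=cast(K,T,P,z+1)[:,:2];c=np.array([x,y],float)
        for tol in (8,6,4,3,2,2):
            q=W[abs(np.hypot(*(W-c).T)-R+.5)<tol]
            if len(q)<5:break
            c=least_squares(lambda c:np.hypot(*(q-c).T)-R+.5,c,loss='soft_l1').x
        print(nm,n,c.round(1),len(q))
E
python3 - <<'E'
import cv2,numpy as np
a=cv2.imread('pics/topF.png');b=cv2.imread('pics/sideF.png')
cv2.imwrite('pics/F1.png',cv2.resize(a[70:250,70:430],None,fx=2.2,fy=2.2,interpolation=cv2.INTER_CUBIC))
cv2.imwrite('pics/F2.png',cv2.resize(b[110:340,110:330],None,fx=2.6,fy=2.6,interpolation=cv2.INTER_CUBIC))
E
```

```text
clock: 64.32
ee_pos: [342.0, 343.1, 232.3]
tcp_rot: [[0.997, -0.002, -0.08], [-0.001, -1.0, 0.019], [-0.08, -0.019, -0.997]]
force: [-0.2, 0.6, 0.4]
grip_width: 0.599
64.325
top jar1 [ 513.  -399.5] 46
top jar2 [530.3 409.3] 40
top jar3 [ 644.4 -156.8] 70
top jar4 [645.6 123. ] 77
side jar1 [ 512. -400.] 4
side jar2 [532.4 406.3] 59
side jar3 [ 647.5 -161.6] 28
side jar4 [648.  120.3] 48
```

View pics/F1.png

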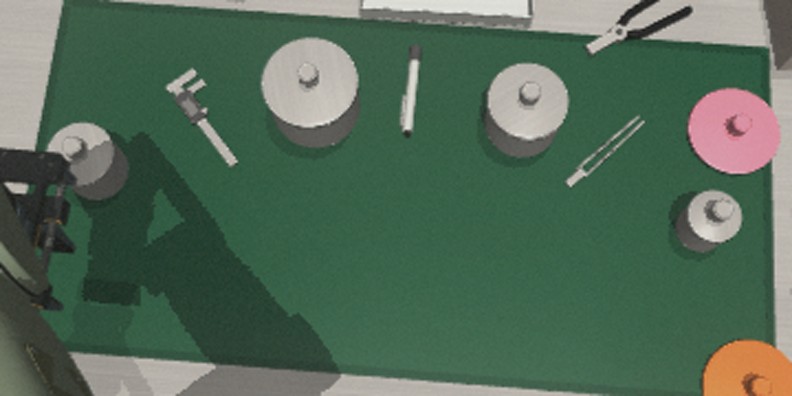

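View pics/F2.png

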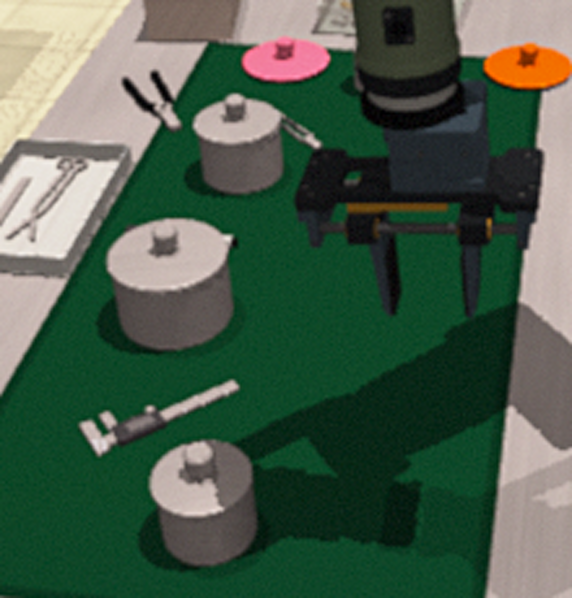

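Run:
```python
import cv2,numpy as np
b=cv2.imread('pics/sideF.png');a=cv2.imread('pics/topF.png')
z=lambda i,x,y,w,h:cv2.resize(i[y:y+h,x:x+w],(380,290),interpolation=cv2.INTER_CUBIC)
cv2.imwrite('pics/F3.png',np.vstack([np.hstack([z(b,145,190,59,45),z(b,178,142,59,45)]),np.hstack([z(b,160,275,59,45),z(cv2.imread('pics/s17.png'),420,20,140,136)])]))
cv2.imwrite('pics/F4.png',np.vstack([np.hstack([z(a,182,82,59,45),z(a,280,92,59,45)]),np.hstack([z(a,82,120,59,45),z(a,365,145,59,45)])]))
```

```text
(no output)
```

View pics/F3.png

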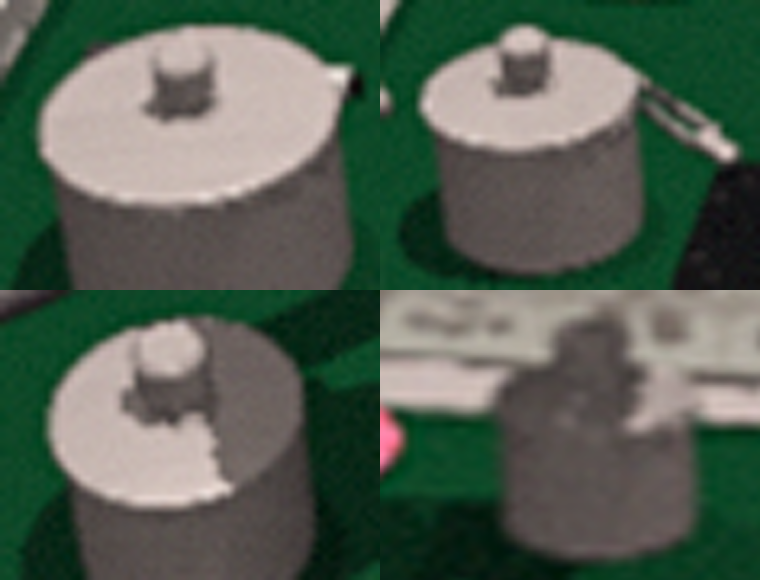

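View pics/F4.png

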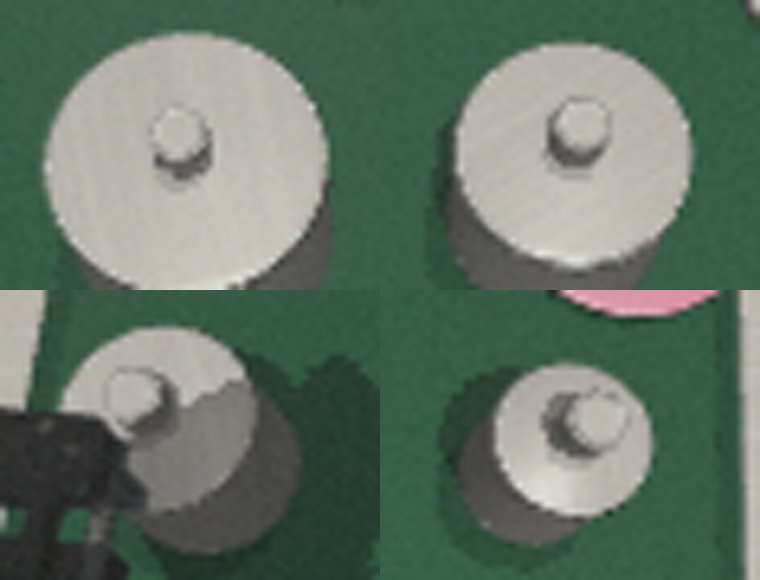

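Run:
```python
from h import *
top=np.load("pics/top0.npy",allow_pickle=True).item(); side=np.load("pics/side0.npy",allow_pickle=True).item()
for n,a,b,h in (('4',(210.1,102.2),(173.4,198.5),110.5),('3',(311.4,110.9),(200.2,148.5),104.5),('2',(103.3,136.6),(186.1,283.9),96.5),('1',(399.2,164.4),(254.3,120.3),90.5)):
    print(n,tri([(top,np.array(a)-.4),(side,np.array(b)-.4)]).round(1),'expected knob top z',h)
```

```text
4 [646.6 121.7 112. ] expected knob top z 110.5
3 [ 645.9 -157.5  105.9] expected knob top z 104.5
2 [531.4 405.7  95.8] expected knob top z 96.5
1 [ 515.5 -402.2   90.1] expected knob top z 90.5
```

Run:
```python
from rig import r
print(r.sign_off(), r.get_state()['clock'])
```

```text
the job is handed in; nothing more can be done
the job is handed in; nothing more can be done
```

I stood the loose vial upright in jar4 beside the other three, then put lid4, lid3, lid1 and lid2 on their own jars. The job was handed in at about 64 s of the 128 s limit, with the gripper clear of everything.

- **Vial:** A top view before jar4 was closed showed it standing upright next to the other three.
- **Lids:** In the last pictures all four look flat and centred. Knob heights worked out from two views were within 1.5 mm of the seated heights.
- **Jars and look-alikes:** The jars stand where they were, to within about 2 to 3 mm, which is about as well as the cameras can measure. I did not touch the pink or orange look-alikes.

**Checks that disagreed or fell short:**
- **Side-view circle fits:** For the lids on jars 2, 3 and 4 these differed from the top view by 3 to 5 mm in y. I think this is because only the far top edge of each flange shows against the mat. The same fit failed for jar1 because too few edge points were visible.
- **Lid1:** The arm hid jar1 in the last side view, so its height check used an earlier side picture.
- **Arm tilt:** The tool drifted to about 4.5° off vertical by the last lid, so the lids were let go slightly tilted. They dropped flat when released.

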